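# Put the purge filter away in its tilt-out bin

### The job

Tip the wide tilt-out bin of the two forward, put the white filter canister into it, and push the bin back until it clicks fully home. Leave the narrow bin shut and the other things where they stand.

Things in the scene. Friction and masses are not known exactly. Their poses are not given: they have to be found in the camera images.
- wide_unit: Wide dispenser stand, fixed, open at the back, 176 mm wide: steel base plate (x -55 to 145, 12 mm thick), two white cheeks (8 mm thick, to 283 mm high, x -45 to 125), a canopy, one grey tilt-out bin, its front towards the robot. Origin on the cart, midway across, below the bin's hinge line; x from front to back, y to the left seen from the robot, z up.
- wide_canopy (a point): Middle of the lower front edge of the wide stand's clear canopy with aluminium edge strip, 275 mm above the cart, at x = -45 mm of the stand. The canopy runs back 70 mm and is 18 mm thick. It overhangs the bin's pull tab: take the tab with the tool leaning about 35 to 45 degrees from vertical, reaching in from the robot's side below this edge.
- wide_bin (a joint): Tip angle of the wide bin, rad: 0 = upright and home, grows as its top comes towards the robot, stop at 0.65. A sprung ball catch acts below about 0.15 and snaps home below about 0.07; about 8 to 12 N at the tab to pull out or push in. Elsewhere friction and weight take 1 to 3 N. It stays tipped at the stop, loaded too; from part-way it may fall back onto the catch unclicked.
- wide_bin_frame (a point): Frame of the wide bin, on its hinge line (along y, 30 mm above the cart), midway across, turning with the bin: x from front to back, z up the front panel. Here the bin, 140 mm wide and open on top, has: front panel x 0 to 5, 150 mm high; floor z 0 to 5; back wall x 96 to 100, 120 mm high; side walls 4 mm thick, 130 mm high.
- wide_tab (a point): Grip point of the wide bin's pull tab, turning with the bin: a solid upright fin 14 mm thick (y), 40 mm high, sticking out 60 mm from the middle of the front panel. In the bin's frame it spans x -60 to 0 and z 110 to 150 mm; this point is at x -40, z 130 mm. Pinch it by its two sides (along y).
- narrow_unit: Narrow dispenser stand, fixed, bystander: the same but 126 mm wide, with a bin 90 mm wide; origin and axes alike.
- narrow_bin (a joint): Tip angle of the narrow bin, rad; 0 = home. To stay shut.
- canister: White filter canister standing on the cart, 120 mm tall, about 0.16 kg, with two aluminium bands: a body 52 mm in diameter up to 66 mm, a shoulder to 76 mm, then a neck 22 mm in diameter up to the top. Origin at the centre of its underside, z up along its axis. Grasp it by the neck.
- canister_mid (a point): Point on the canister's axis, 60 mm above its underside.
- bottle: Bystander: white closed bottle, 64 mm in diameter, 135 mm tall, grey cap; origin at the centre of its underside.
- dishes: Bystander: stack of three clear dishes with pale discs, 72 mm in diameter, 38 mm high; origin at the centre of its underside.
Things that resemble listed ones, but are neither listed nor needed, are in the scene too. What is shaped like the canister but green or purple is not meant.

How it is judged:
By the outcome, as a careful person would: the job done as asked, in the order asked, and still so for the second after the job is handed in, with the robot touching nothing.
It also fails if it takes over 72 s, if anything falls off the work surface, if the arm or the gripper's body presses on something with over 40 N, if the wrist force passes 120 N, or if a joint passes its speed limit or range.

### The arm

A 6-joint arm with a two-finger parallel gripper is mounted at the origin on the work surface. World frame = base frame: x ahead of the robot, y to its left, z up, the work surface at z = 0. Lengths are in mm, angles in rad, forces in N, time in s.
With the tool pointing down it reaches from about 400 to 925 mm from the base axis. Payload 12.5 kg.
Tool frame: the origin (TCP) lies midway between the tips of the shut fingers; the grasp point (between the pads) lies 19 mm behind it; z points along the fingers, y is the direction in which the jaws open and shut (so a half turn about z gives the same grasp; the last joint's range is limited). The gripper opens to 95 mm and grips with 3 to 60 N. Pads are 20 mm wide; open, the fingers measure 119 mm over their backs; the gripper's body (75 mm by 180 mm) begins 59 mm behind the grasp point.
Start: joints at [-1.386, 0.491, 1.559, -0, 1.092, -0.106], TCP at [179.222, -598.771, 214.661] pointing down, gripper open.
Joint ranges: [-3.1, 3.1], [-0.84, 2.19], [0.05, 2.79], [-1.13, 4.28], [0.06, 2.93], [-2.69, 2.69]. Speed limits (rad/s): [2.22, 2.22, 2.79, 3.14, 3.14, 3.14].

### API

Orientations are given as [roll, pitch, yaw] about the fixed x, y, z axes, in that order (R = Rz(yaw) Ry(pitch) Rx(roll)).
In Python, from cell import env, eyes, job_done, boxes_of, regions_of gives the robot as it stands.
- The arm moves only by the tool send_rows, never from a script. Its argument "plan" is text: rows parted by semicolons, each of 5 numbers parted by spaces: the shift along the tool's x, y, z in mm, then the turn about the tool's z in rad, then the finger opening in mm, from 0 to 95.1. In form: x y z roll gripper; .... A call has 1 to 8 rows; each row shifts and turns the pose as measured when the row begins, along the tool's axes as they then stand; what a row does not reach is not made up. A row lasts 1/10 s, in which the tool goes at most 50 mm and 8.59 degrees, less where a joint would pass 70% of its speed; a pose out of reach is approached as far as the arm can. A call with a gripper value outside its range is refused whole. The fingers move at their own pace and stop on an object; the grip force is fixed at half the most. Time passes only in rows, so rows that do not move let the fingers close. It gives the time, the measured TCP pose, the force and the opening at its end, in the units of the state.
- env.state(): the state, without advancing time (a new reading comes with each control period).
- eyes.read_camera(name): name is "scene" or "top"; returns a dict with "image" (384x512x3 uint8, red, green, blue), "vertical_fov" (degrees; the focal length in pixels is half the picture's height over the tangent of half this angle, whatever the lens; pixels are square), "cx", "cy" (the principal point, pixels), "extrinsics" (4x4, takes a point from camera to world coordinates). Camera axes: x right, y up, looking along -z (the intrinsics and any distortion apply to the point x, -y, -z); pixel columns grow to the right and rows downward; lengths in mm; the calibration is good to about 2 mm. A picture is of the moment at which its call begins. There is no depth.
- job_done(): hands the job in, once; it reports no verdict.
Trained networks look in a picture, given as the dict that the camera call returned (one of the last four; its "shot" number tells which), for a name from the list of things; names that differ only in an ending like _2 or _b are one class to them, and where a whole thing is asked for, a point or a joint stands for the part that bears it (a point fixed in the world has none). Each returns a list of dicts, best first, with "confidence" (0 to 1); they miss things now and then, are a little off and sometimes report something else, mostly with a low value. They report only what shows in the picture. A call takes as long as a camera call. They do not tell look-alikes from the thing itself.
- boxes_of(target, picture): "bbox" ([left, top, width, height] in pixels, round what is visible of it).
- regions_of(target, picture): "pixels" (384x512 bool, what is visible of it) and "bbox" ([left, top, width, height] in pixels, round what is visible of it).
The state is a dict: "t": time; "joints": joint angles; "qvel": joint speeds; "tau": joint torques, N m; "eef_pos": TCP position; "tcp_rot": TCP orientation; "ft_force": force on the tool from outside, world axes, zero at the start; "moment": the same for the moment, N m; "opening": opening from 0.0 (shut) to 1.0 (fully open).
Only numpy, scipy, OpenCV 4.12 (cv2) and the standard library are available. Lean on these libraries where they do the work, as an engineer would, in place of code of your own. Each camera call takes 0.05 s, during which the arm holds its last target.

## Working session

There is one attempt and no reset: what is moved stays moved. The work goes in short steps, Python scripts to look and compute and a tool call to move; the robot and the scene stay as the last step left them, time stands still between calls to the robot, and variables do not carry over. Pictures are saved under pics/ and viewed, and the job is handed in when it is done.

Besides the shell and the picture viewer there is one more tool, called after ">>>" as name(argument=value, ...), one argument or row to a line, values as JSON. send_rows: Moves the arm, as the interface text tells. Its arguments: {"type":"object","properties":{"plan":{"type":"string"}},"required":["plan"]}

```bash
ls; mkdir -p pics; python3 - <<'E'
from cell import env, eyes, boxes_of
import cv2
print(env.state())
for n in("scene","top"):
    p=eyes.read_camera(n)
    cv2.imwrite(f"pics/{n}0.png",p["image"][:,:,::-1])
    print(n,{k:v for k,v in p.items() if k!="image"})
    for t in ["canister","wide_unit","narrow_unit","wide_bin","wide_tab","bottle","dishes"]:
        print(t,[(b["bbox"],round(b["confidence"],2)) for b in boxes_of(t,p)])
E
```

```text
pics
{'t': 0.0, 'joints': array([-1.38560039e+00,  4.91573179e-01,  1.55944858e+00, -2.12228067e-06,
        1.09166329e+00, -1.05612296e-01]), 'qvel': array([ 9.96852865e-04,  4.98775443e-04, -1.57204329e-05, -1.11756011e-03,
       -4.56932310e-04,  1.09053929e-03]), 'tau': array([ 3.79756355e-03, -6.12637353e+01, -2.58179176e+01,  6.94838399e-02,
        4.82169958e-02, -9.80644472e-05]), 'eef_pos': array([ 179.17480898, -598.52281545,  214.05357786]), 'tcp_rot': array([-3.14050615e+00, -1.13284401e-04,  2.90809149e-01]), 'ft_force': array([-0.16564038, -1.01339265, -0.12490088]), 'moment': array([-0.0039756 ,  0.06826567,  0.00677234]), 'opening': 1.0004562684716685}
scene {'vertical_fov': 44.40532618670218, 'cx': 245.03986549304057, 'cy': 186.8104285044753, 'extrinsics': array([[-1.53490195e-01, -7.93687560e-01,  5.88643201e-01,
         1.30873022e+03],
       [ 9.88140915e-01, -1.25861275e-01,  8.79572091e-02,
         9.45515586e+01],
       [ 4.27684111e-03,  5.95163001e-01,  8.03593623e-01,
         1.29721469e+03],
       [ 0.00000000e+00,  0.00000000e+00,  0.00000000e+00,
[... 765 characters left out ...]
159970e-02,  8.90455850e-03,
        -2.89504754e+01],
       [ 1.08693913e-02,  1.50587117e-01,  9.88536988e-01,
         1.45303449e+03],
       [ 0.00000000e+00,  0.00000000e+00,  0.00000000e+00,
         1.00000000e+00]]), 'shot': 2}
canister [([339.6, 226.2, 22.3, 21.0], 0.79), ([379.7, 231.5, 23.1, 17.8], 0.71), ([330.7, 260.7, 22.9, 8.8], 0.63)]
wide_unit [([262.4, 82.7, 79.3, 92.8], 0.97)]
narrow_unit [([157.8, 96.0, 64.6, 82.8], 0.91), ([124.7, 197.4, 24.8, 28.5], 0.72)]
wide_bin [([271.2, 104.3, 49.0, 62.5], 0.96)]
wide_tab [([269.9, 106.7, 50.5, 58.5], 0.77), ([178.9, 117.5, 32.1, 58.2], 0.26)]
bottle [([127.1, 200.0, 25.2, 21.4], 0.75)]
dishes [([233.3, 217.7, 24.1, 26.7], 0.75)]
```

```bash
python3 - <<'E'
import cv2
a=cv2.imread("pics/scene0.png");cv2.imwrite("pics/s1.png",cv2.resize(a[110:310,100:400],None,fx=2.66,fy=2.66,interpolation=2))
a=cv2.imread("pics/top0.png");cv2.imwrite("pics/t1.png",cv2.resize(a[70:290,110:420],None,fx=2.5,fy=2.5,interpolation=2))
E
```

```text
(no output)
```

View pics/s1.png

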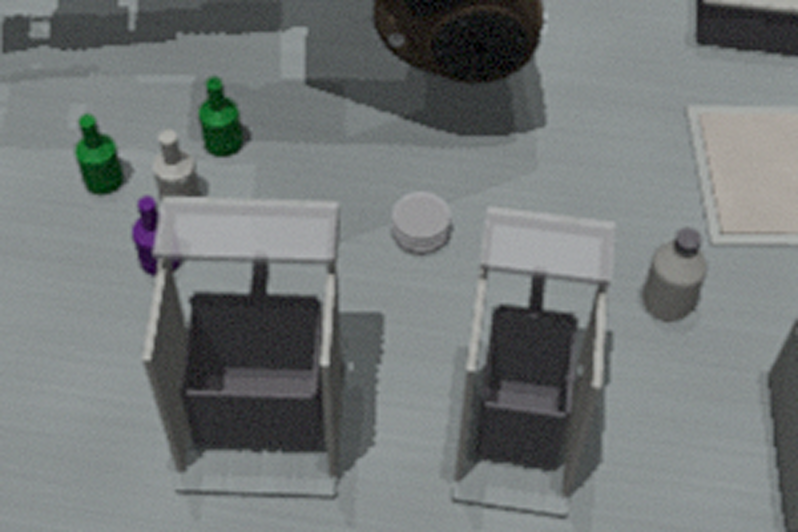

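View pics/t1.png

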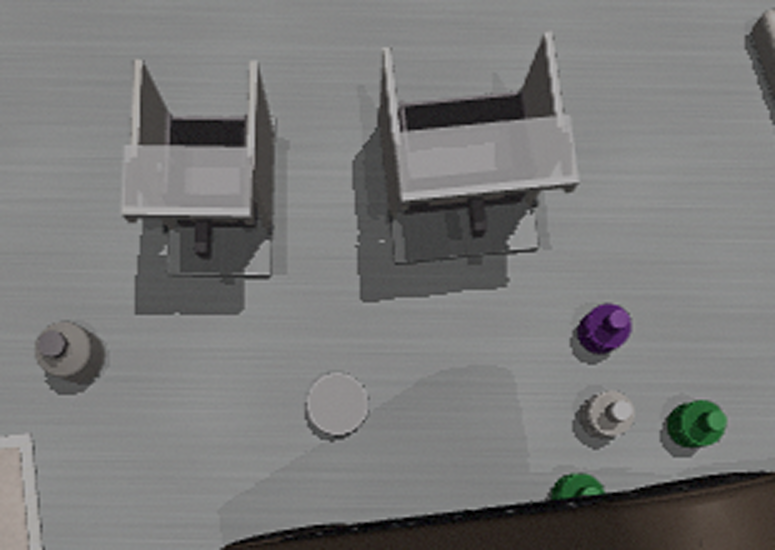

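View pics/scene0.png

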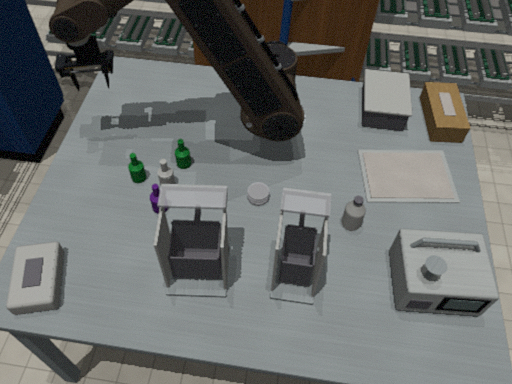

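View pics/top0.png

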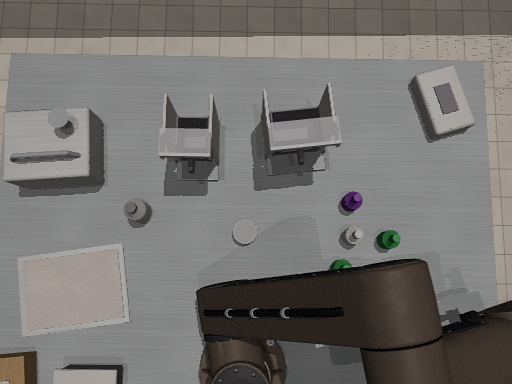

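The image shows four canister-shaped things in top: purple (352,201), white (354,236), green (390,239) and green (342,266). Only the one at (354,236) is white, so that is the canister. Next I fit the stand pose and the canister position.

```bash
cat > h.py <<'E'
import numpy as np, cv2
from scipy.optimize import least_squares
from cell import env, eyes, boxes_of, regions_of, job_done
def proj(p,X):
    E=p["extrinsics"];f=192/np.tan(np.radians(p["vertical_fov"]/2))
    c=(np.atleast_2d(X)-E[:3,3])@E[:3,:3]
    return np.c_[p["cx"]+f*c[:,0]/-c[:,2], p["cy"]-f*c[:,1]/-c[:,2]]
def ray(p,u,z):
    E=p["extrinsics"];f=192/np.tan(np.radians(p["vertical_fov"]/2))
    d=E[:3,:3]@np.array([(u[0]-p["cx"])/f,-(u[1]-p["cy"])/f,-1]);o=E[:3,3]
    return o+d*(z-o[2])/d[2]
def unit(q,P):
    c,s=np.cos(q[2]),np.sin(q[2]);P=np.atleast_2d(P)
    return np.c_[q[0]+c*P[:,0]-s*P[:,1],q[1]+s*P[:,0]+c*P[:,1],P[:,2]]
def box(x0,x1,y0,y1,z0,z1):
    return np.array([[x,y,z] for x in(x0,x1) for y in(y0,y1) for z in(z0,z1)],float)
EDG=[(a,b) for a in range(8) for b in range(a+1,8) if bin(a^b).count("1")==1]
def binpts(th,P):
    P=np.atleast_2d(P);c,s=np.cos(th),np.sin(th)
    return np.c_[c*P[:,0]-s*P[:,2],P[:,1],30+s*P[:,0]+c*P[:,2]]
E
python3 - <<'E'
from h import *
T=eyes.read_camera("top");S=eyes.read_camera("scene")
t=lambda u,v:(110+(u+.5)/2.5-.5,70+(v+.5)/2.5-.5); s=lambda u,v:(100+(u+.5)/2.66-.5,110+(v+.5)/2.66-.5)
obsT=[((125,84,283),t(387,48)),((125,-84,283),t(549,33)),((-55,88,12),t(395,264)),((-55,-88,12),t(539,248))]
obsS=[((125,-84,283),s(150,357)),((125,84,283),s(333,350)),((145,-88,12),s(178,491)),((145,88,12),s(336,495))]
def res(q):
    r=[]
    for p,o in((T,obsT),(S,obsS)):
        r.append(proj(p,unit(q,[a for a,_ in o]))-np.array([b for _,b in o]))
    return np.concatenate(r)
r=least_squares(lambda q:res(q).ravel(),[700,-150,0.1],x_scale=[10,10,.1]);q=r.x
print(q,res(q).round(1).tolist())
# canister: top centre z=120, base
print("can top T",ray(T,t(620,411),120),"S",ray(S,s(168,135),120))
for n,p,(x0,x1,y0,y1),k in(("top",T,(230,380,60,280),3),("scene",S,(120,260,110,310),3)):
    im=cv2.resize(p["image"][:,:,::-1],None,fx=k,fy=k,interpolation=2)
    for B,c in((box(-45,125,80,88,12,283),(0,0,255)),(box(-45,125,-88,-80,12,283),(0,0,255)),(box(-55,145,-88,88,0,12),(0,255,255))):
        P=proj(p,unit(q,B))*k
        for a,b in EDG: cv2.line(im,tuple(int(v) for v in P[a]),tuple(int(v) for v in P[b]),c,1)
    for B in(box(-60,0,-7,7,110,150),box(0,5,-70,70,0,150)):
        P=proj(p,unit(q,binpts(0,B)))*k
        for a,b in EDG: cv2.line(im,tuple(int(v) for v in P[a]),tuple(int(v) for v in P[b]),(0,255,0),1)
    cv2.imwrite(f"pics/ov_{n}.png",im[y0*k:y1*k,x0*k:x1*k][:600])
np.save("q.npy",q)
E
```

```text
[ 6.27653166e+02 -1.46009498e+02  1.43594511e-01] [[-1.8, -1.9], [-1.0, -3.9], [-0.0, 0.7], [-0.3, -0.3], [-1.2, -3.6], [-2.0, -0.2], [0.0, -1.1], [1.1, -1.9]]
can top T [ 381.5791853 -313.7234429  120.       ] S [ 382.93777423 -314.15031622  120.        ]
```

View pics/ov_top.png

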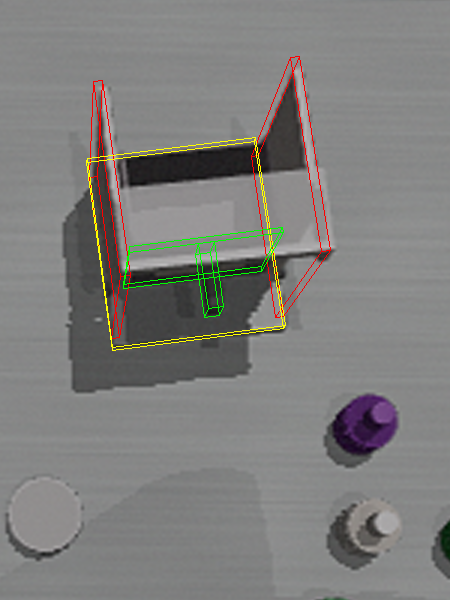

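View pics/ov_scene.png

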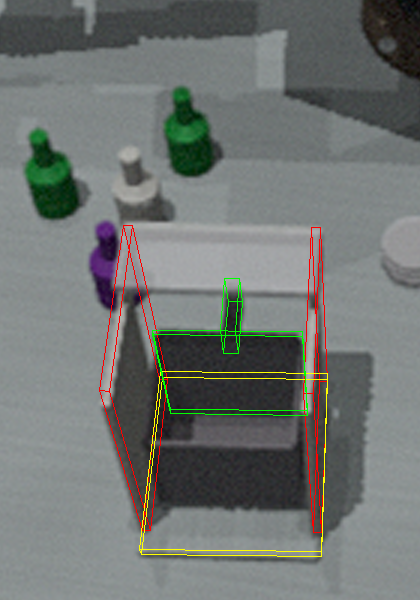

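```bash
python3 - <<'E'
from h import *
T=eyes.read_camera("top");S=eyes.read_camera("scene")
cv2.imwrite("pics/tz.png",cv2.resize(T["image"][75:185,255:350,::-1],None,fx=5.4,fy=5.4,interpolation=2))
cv2.imwrite("pics/sz.png",cv2.resize(S["image"][178:300,150:240,::-1],None,fx=4.9,fy=4.9,interpolation=2))
E
```

```text
(no output)
```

View pics/tz.png

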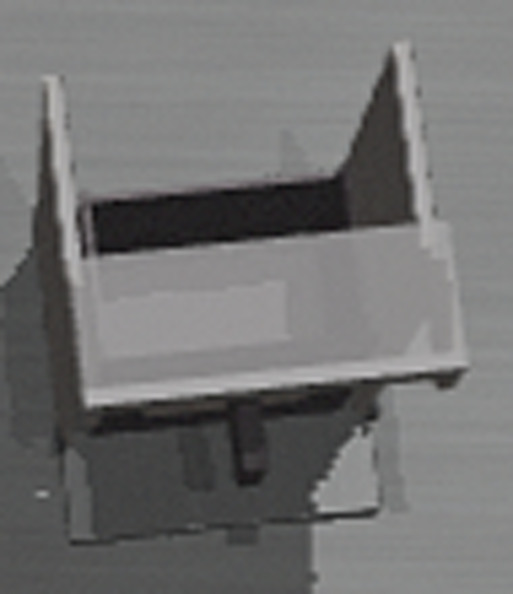

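View pics/sz.png

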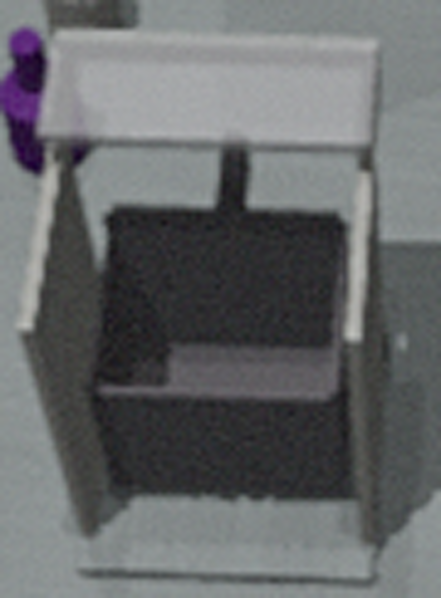

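```bash
python3 - <<'E'
from h import *
T=eyes.read_camera("top");S=eyes.read_camera("scene")
t=lambda u,v:(255+(u+.5)/5.4-.5,75+(v+.5)/5.4-.5); s=lambda u,v:(150+(u+.5)/4.9-.5,178+(v+.5)/4.9-.5)
oT=[((-60,0,180),t(249,466)),((-55,88,12),t(70,543)),((-55,-88,12),t(381,513)),((125,84,283),t(53,76)),((125,-84,283),t(402,40)),((-45,88,293),t(85,402)),((-45,-88,293),t(465,364))]
oS=[((100,-70,150),s(97,392)),((100,70,150),s(343,396)),((2,-70,180),s(108,208)),((2,70,180),s(345,213)),((125,-84,283),s(27,328)),((125,84,283),s(355,337)),((145,-88,6),s(80,572)),((145,88,6),s(374,579))]
for fit in ("full","T","S"):
    def res(q):
        r=[]
        for k,p,o in(("T",T,oT),("S",S,oS)):
            if fit in("full",k): r.append(proj(p,unit(q,[a for a,_ in o]))-np.array([b for _,b in o]))
        return np.concatenate(r)
    r=least_squares(lambda q:res(q).ravel(),[630,-150,0.1],x_scale=[10,10,.1],loss="soft_l1");q=r.x
    print(fit,q,res(q).round(1).tolist())
E
```

```text
full [ 6.29370369e+02 -1.45662614e+02  1.28743819e-01] [[0.9, 0.9], [-0.3, -0.1], [-0.4, -1.1], [-1.1, -2.8], [-0.1, -3.3], [-0.5, 1.2], [-0.1, 0.3], [-1.5, -0.4], [-0.4, 0.0], [-0.8, 0.8], [0.8, 1.0], [-0.9, -4.0], [0.0, -4.2], [0.2, -0.1], [0.5, -0.0]]
T [ 6.28513638e+02 -1.46375605e+02  1.21371457e-01] [[1.0, 1.2], [-0.3, -0.0], [-0.3, -0.6], [-0.5, -2.8], [0.6, -2.7], [-0.4, 1.3], [0.1, 0.9]]
S [ 6.30147272e+02 -1.44841142e+02  1.29548354e-01] [[-1.2, -0.1], [-0.2, 0.3], [-0.6, 1.1], [1.0, 1.3], [-0.7, -3.7], [0.4, -3.9], [0.5, 0.2], [0.7, 0.2]]
```

White canister top is at about (382,-314,120), and the two cameras agree within 1.5 mm. The wide stand is at about (629.5,-145.5) with yaw 0.126. The rows offer no pitch, so I'll lift to safe height and check how the arm behaves at its reach limit, where the lean could be gained.

>>> send_rows(
  plan="0 0 -50 0 95; 0 0 -50 0 95; 0 0 -50 0 95; 0 0 -50 0 95; 0 0 -50 0 95; 0 0 -50 0.08 95; 0 0 -20 0.08 95",
)

```text
t: 1.8
eef_pos: [178.9, -597.4, 537.0]
tcp_rot: [-3.134, 0.0, 0.127]
ft_force: [-1.0, -0.2, -0.7]
opening: 1.001
```

>>> send_rows(
  plan="38 -32 0 0 95; 38 -32 0 0 95; 38 -32 0 0 95; 38 -32 0 0 95; 38 -32 0 0 95; 38 -32 0 0 95; 38 -32 0 0 95; 38 -32 0 0 95",
)

```text
t: 2.6
eef_pos: [449.1, -305.2, 540.2]
tcp_rot: [-3.139, -0.001, 0.114]
ft_force: [0.9, -1.0, 0.3]
opening: 1.0
```

>>> send_rows(
  plan="38 -32 0 0 95; 38 -32 0 0 95; 38 -32 0 0 95; 38 -32 0 0 95; 38 -32 0 0 95; 38 -32 0 0 95; 38 -32 0 0 95; 38 -32 0 0 95",
)

```text
t: 3.4
eef_pos: [720.3, -11.4, 542.7]
tcp_rot: [-3.141, -0.003, 0.114]
ft_force: [-0.1, -0.6, 0.4]
opening: 0.998
```

>>> send_rows(
  plan="20 -45 0 -0.012 95; 20 -45 0 0 95; 40 0 0 0 95; 50 0 0 0 95; 50 0 0 0 95; 50 0 0 0 95",
)

```text
t: 4.0
eef_pos: [840.0, 104.7, 475.8]
tcp_rot: [-3.139, -0.046, 0.135]
ft_force: [-0.3, -0.7, -0.3]
opening: 0.999
```

>>> send_rows(
  plan="40 0 -30 0 95; 40 0 -30 0 95; 40 0 -30 0 95; 40 0 -30 0 95",
)

```text
t: 4.4
eef_pos: [848.6, 107.0, 508.5]
tcp_rot: [-3.14, -0.154, 0.134]
ft_force: [-0.8, -0.6, 0.7]
opening: 1.002
```

```bash
python3 -c "
from cell import env
s=env.state();print(s['joints'],s['qvel'],s['eef_pos'],s['tcp_rot'])"
```

```text
[0.04322751 0.88683691 0.04736497 0.01807462 2.05398252 1.4892504 ] [-0.00351339 -0.13457456  0.00065064  0.02583817 -0.17379657  0.00899151] [848.61929571 107.02334396 508.50330175] [-3.13953506 -0.15415392  0.13424233]
```

>>> send_rows(
  plan="45 0 -22 0 95; 45 0 -22 0 95; 45 0 -22 0 95; 45 0 -22 0 95; 45 0 -22 0 95; 45 0 -22 0 95",
)

```text
t: 5.0
eef_pos: [873.6, 111.9, 553.9]
tcp_rot: [-3.142, -0.343, 0.134]
ft_force: [1.0, 0.6, 0.0]
opening: 0.999
```

```bash
python3 -c "
from cell import env
s=env.state();print(s['joints'],s['qvel'],s['eef_pos'],s['tcp_rot'])"
```

```text
[0.04306346 0.84537006 0.04836872 0.03233775 1.90555188 1.49590905] [-0.00238907 -0.08151822 -0.00151544  0.02440494 -0.22192051  0.01060941] [873.55870283 111.91266065 553.92562712] [-3.14158551 -0.34344679  0.1338538 ]
```

>>> send_rows(
  plan="48 0 -15 0 95; 48 0 -15 0 95; 48 0 -15 0 95; 48 0 -15 0 95; 48 0 -15 0 95; 48 0 -15 0 95; 48 0 -15 0 95; 48 0 -15 0 95",
)

```text
t: 5.8
eef_pos: [905.4, 117.9, 619.4]
tcp_rot: [3.141, -0.594, 0.134]
ft_force: [-0.8, 0.8, 0.9]
opening: 0.998
```

>>> send_rows(
  plan="48 0 -15 0 95; 48 0 -15 0 95; 48 0 -15 0 95",
)

```text
t: 6.1
eef_pos: [903.1, 118.1, 660.5]
tcp_rot: [3.14, -0.688, 0.134]
ft_force: [-0.6, -0.4, -0.1]
opening: 1.003
```

>>> send_rows(
  plan="-38 22 -19 0 95; -38 22 -19 0 95; -38 22 -19 0 95; -38 22 -19 0 95; -38 22 -19 0 95; -38 22 -19 0 95; -38 22 -19 0 95; -38 22 -19 0 95",
)

```text
t: 6.9
eef_pos: [634.6, -75.3, 599.9]
tcp_rot: [3.134, -0.704, 0.142]
ft_force: [-0.1, -0.4, 0.9]
opening: 0.997
```

```bash
cat > go.py <<'E'
import sys
from h import *
from scipy.spatial.transform import Rotation as R
def go(target):
    s=env.state();r=s["tcp_rot"];M=R.from_euler("xyz",r).as_matrix()
    d=M.T@(np.array(target)-s["eef_pos"])
    print("t",s["t"],"pos",s["eef_pos"].round(1),"rot",r.round(3),"tool d",d.round(1),"|d|",np.linalg.norm(d).round(1),"j",s["joints"].round(3))
U=np.array([629.5,-145.5,0.126])
def u(*P): return unit(U,P)[0]
if __name__=="__main__":
    go(eval(sys.argv[1]))
E
python3 go.py "u(-106,0,238)"
```

```text
t 6.9 pos [634.6 -75.3 599.9] rot [ 3.134 -0.704  0.142] tool d [-326.4   65.6  198. ] |d| 387.4 j [-0.351  0.091  1.312  0.341  1.117  1.028]
```

>>> send_rows(
  plan="-30 22 -26 0.005 95; -30 22 -26 0.005 95; -30 22 -26 0.005 95; -28 0 35 0 95; -28 0 35 0 95; -28 0 35 0 95; -28 0 35 0 95; -28 0 35 0 95",
)

```text
t: 7.7
eef_pos: [522.9, -163.8, 384.6]
tcp_rot: [3.114, -0.728, 0.129]
ft_force: [1.3, -0.9, -0.4]
opening: 1.003
```

```bash
python3 go.py "u(-106,0,238)"
```

```text
t 7.7 pos [ 522.9 -163.8  384.6] rot [ 3.114 -0.728  0.129] tool d [-96.   -7.7 110.6] |d| 146.7 j [-0.654  0.029  1.931  0.729  0.742  0.359]
```

>>> send_rows(
  plan="-32 -2 37 0 95; -32 -2 37 0 95; -32 -2 37 0 95; 0 0 0 0 95",
)

```text
t: 8.1
eef_pos: [523.0, -160.9, 242.4]
tcp_rot: [3.11, -0.728, 0.129]
ft_force: [-0.5, 0.7, -0.6]
opening: 1.001
```

```bash
python3 - <<'E'
from go import *
go(u(-106,0,238)); 
s=env.state();M=R.from_euler("xyz",s["tcp_rot"]).as_matrix();print(M.round(3))
z=M[:,2];go(u(-42,0,160)+19*z); 
p=eyes.read_camera("scene");cv2.imwrite("pics/s2.png",cv2.resize(p["image"][110:310,100:300,::-1],None,fx=3,fy=3,interpolation=2))
p=eyes.read_camera("top");cv2.imwrite("pics/t2.png",cv2.resize(p["image"][70:270,210:410,::-1],None,fx=3,fy=3,interpolation=2))
E
```

```text
t 8.1 pos [ 523.  -160.9  242.4] rot [ 3.11  -0.728  0.129] tool d [-1.8 -2.1  4.3] |d| 5.1 j [-0.645  0.213  2.158  1.218  0.49  -0.226]
[[ 0.74   0.107  0.663]
 [ 0.096 -0.994  0.054]
 [ 0.665  0.024 -0.746]]
t 8.1 pos [ 523.  -160.9  242.4] rot [ 3.11  -0.728  0.129] tool d [ -5.9  -5.1 124.1] |d| 124.3 j [-0.645  0.213  2.158  1.218  0.49  -0.226]
```

View pics/s2.png

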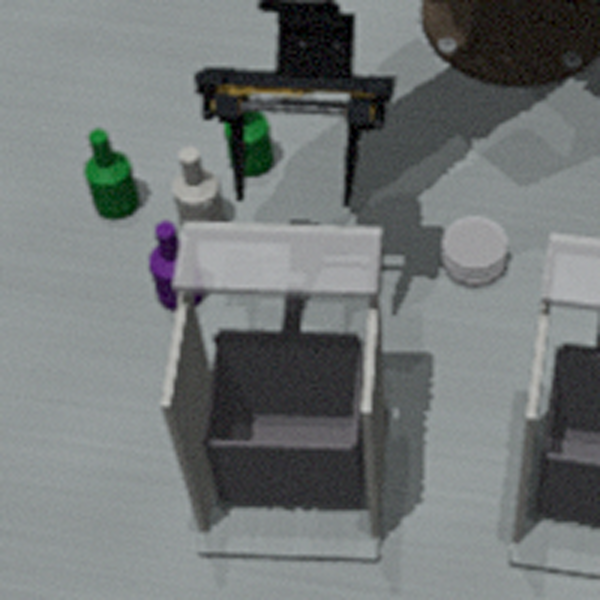

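View pics/t2.png

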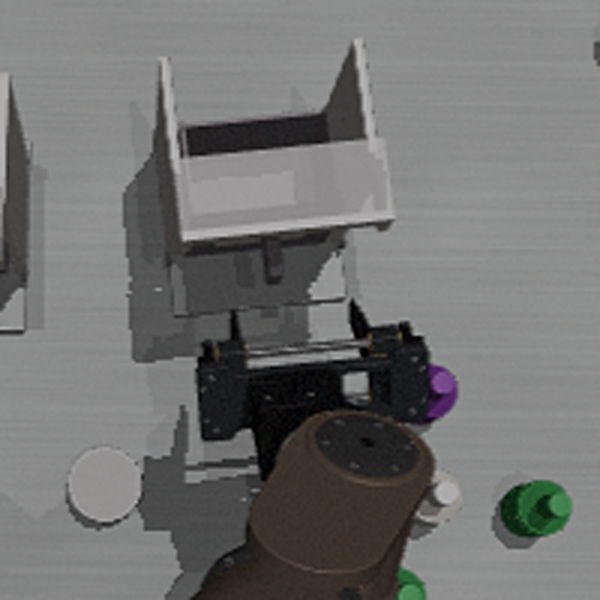

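>>> send_rows(
  plan="-2 -2 35 0 95; -2 -2 35 0 95; -1 -1 30 0 95; -1 0 20 0 95; 0 0 0 0 95",
)

```text
t: 8.7
eef_pos: [610.0, -154.5, 169.0]
tcp_rot: [3.09, -0.757, 0.14]
ft_force: [-0.1, -0.2, 0.3]
opening: 0.999
```

```bash
python3 - <<'E'
from go import *
s=env.state();M=R.from_euler("xyz",s["tcp_rot"]).as_matrix()
z=M[:,2];go(u(-42,0,160)+19*z); 
p=eyes.read_camera("scene");cv2.imwrite("pics/s3.png",cv2.resize(p["image"][150:250,130:250,::-1],None,fx=5,fy=5,interpolation=2))
p=eyes.read_camera("top");cv2.imwrite("pics/t3.png",cv2.resize(p["image"][90:210,240:380,::-1],None,fx=5,fy=5,interpolation=2))
E
```

```text
t 8.7 pos [ 610.  -154.5  169. ] rot [ 3.09  -0.757  0.14 ] tool d [-21.7  -6.3  10.5] |d| 24.9 j [-0.52   0.44   2.091  1.711  0.393 -0.654]
```

View pics/s3.png

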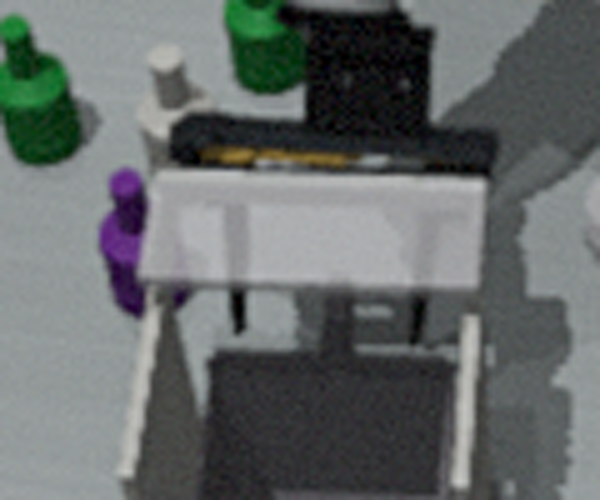

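View pics/t3.png

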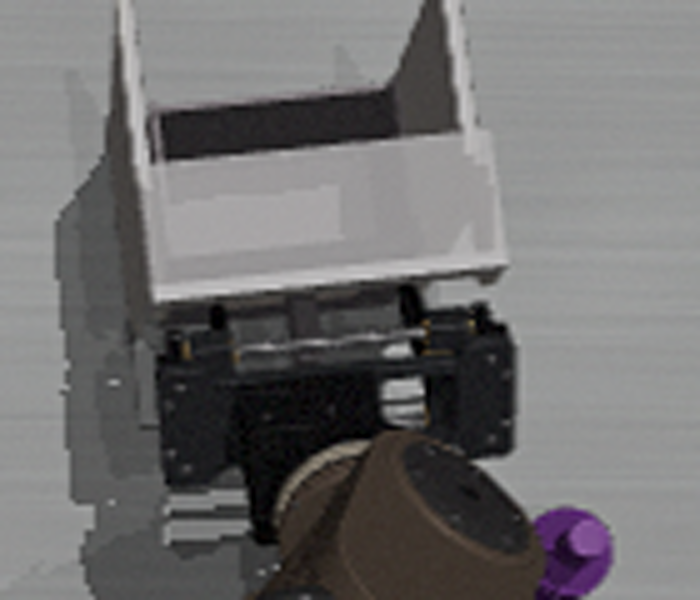

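>>> send_rows(
  plan="-8 -2 4 0 95; -8 -2 4 0 95; -6 -1 2 0 95; 0 0 0 0 95",
)

```text
t: 9.2
eef_pos: [599.7, -152.8, 157.4]
tcp_rot: [3.08, -0.77, 0.146]
ft_force: [-0.2, 0.5, -0.5]
opening: 1.002
```

```bash
python3 - <<'E'
from go import *
s=env.state();M=R.from_euler("xyz",s["tcp_rot"]).as_matrix()
z=M[:,2];go(u(-42,0,160)+19*z); 
E
```

```text
t 9.2 pos [ 599.7 -152.8  157.4] rot [ 3.08  -0.77   0.146] tool d [-6.4 -3.1  8.9] |d| 11.5 j [-0.529  0.453  2.133  1.863  0.416 -0.826]
```

>>> send_rows(
  plan="-6 -3 7 0 95; 0 0 0 0 40; 0 0 0 0 5; 0 0 0 0 5; 0 0 0 0 5; 0 0 0 0 5; 0 0 0 0 5; 0 0 0 0 5",
)

```text
t: 10.0
eef_pos: [601.3, -151.8, 156.4]
tcp_rot: [3.074, -0.78, 0.149]
ft_force: [-0.3, 0.2, -0.2]
opening: 0.466
```

```bash
python3 - <<'E'
from go import *
go(u(-42,0,160)); print(R.from_euler("xyz",env.state()["tcp_rot"]).as_matrix().round(3))
E
```

```text
t 10.0 pos [ 601.3 -151.8  156.4] rot [ 3.074 -0.78   0.149] tool d [ -6.8  -2.2 -12. ] |d| 13.9 j [-0.526  0.458  2.138  1.91   0.422 -0.872]
[[ 0.703  0.101  0.704]
 [ 0.106 -0.994  0.038]
 [ 0.703  0.048 -0.709]]
```

>>> send_rows(
  plan="0 0 0 0 5; 0 0 0 0 5; 0 0 0 0 5; 0 0 0 0 5; 0 0 0 0 5; 0 0 0 0 5",
)

```text
t: 10.6
eef_pos: [601.3, -151.9, 156.1]
tcp_rot: [3.075, -0.78, 0.149]
ft_force: [-0.6, -1.0, 1.3]
opening: 0.159
```

>>> send_rows(
  plan="0 0 0 0 5; -9 0 -5 0 5; -13 0 -6 0 5; -13 0 -5 0 5",
)

```text
t: 11.0
eef_pos: [567.7, -155.8, 142.4]
tcp_rot: [3.075, -0.783, 0.151]
ft_force: [13.8, -0.4, -16.9]
opening: 0.158
```

```bash
cat > arc.py <<'E'
from go import *
s=env.state();M=R.from_euler("xyz",s["tcp_rot"]).as_matrix()
G=s["eef_pos"]-19*M[:,2];d=G-np.array([*U[:2],0]);X=np.cos(U[2])*d[0]+np.sin(U[2])*d[1];Y=-np.sin(U[2])*d[0]+np.cos(U[2])*d[1]
r=np.hypot(X,d[2]-30);th=np.arctan2(-X,d[2]-30)-np.arctan2(42,139.6)
t=np.array([-(d[2]-30),X])/r;tw=np.array([t[0]*np.cos(U[2]),t[0]*np.sin(U[2]),t[1]])
print("G unit",round(X,1),round(Y,1),d[2].round(1),"r",r.round(1),"theta",th.round(3),"open dir in tool",(M.T@tw).round(2),"rot",s["tcp_rot"].round(3),"j",s["joints"].round(2),"ft",s["ft_force"].round(1),s["opening"])
E
python3 arc.py
```

```text
G unit -76.0 -1.6 155.9 r 147.0 theta 0.251 open dir in tool [-0.97 -0.01 -0.24] rot [ 3.075 -0.783  0.151] j [-0.58  0.46  2.22  2.01  0.48 -1.03] ft [ 13.8  -0.4 -16.9] 0.1578329012367586
```

>>> send_rows(
  plan="-14 0 -3 0 5; -14 0 -2 0 5; -14 0 0 0 5; -12 0 1 0 5",
)

```text
t: 11.4
eef_pos: [528.0, -160.7, 107.2]
tcp_rot: [3.075, -0.79, 0.155]
ft_force: [6.2, 3.8, -1.1]
opening: 0.151
```

```bash
python3 arc.py
```

```text
G unit -116.1 -1.4 120.6 r 147.3 theta 0.616 open dir in tool [-0.99 -0.03  0.12] rot [ 3.075 -0.79   0.155] j [-0.65  0.53  2.33  2.16  0.6  -1.3 ] ft [ 6.2  3.8 -1.1] 0.15137417343301296
```

>>> send_rows(
  plan="-8 0 1 0 5; -6 0 1 0 5; 0 0 0 0 5",
)

```text
t: 11.7
eef_pos: [523.0, -161.2, 99.9]
tcp_rot: [3.072, -0.808, 0.161]
ft_force: [-3.0, -0.9, -1.7]
opening: 0.152
```

```bash
python3 arc.py; python3 - <<'E'
from go import *
p=eyes.read_camera("scene");cv2.imwrite("pics/s4.png",cv2.resize(p["image"][130:310,110:290,::-1],None,fx=3.3,fy=3.3,interpolation=2))
p=eyes.read_camera("top");cv2.imwrite("pics/t4.png",cv2.resize(p["image"][70:250,240:420,::-1],None,fx=3.3,fy=3.3,interpolation=2))
E
```

```text
G unit -121.4 -1.3 113.0 r 147.1 theta 0.679 open dir in tool [-0.99 -0.03  0.16] rot [ 3.072 -0.808  0.161] j [-0.67  0.55  2.35  2.21  0.65 -1.37] ft [-3.  -0.9 -1.7] 0.15214655845343145
```

View pics/s4.png

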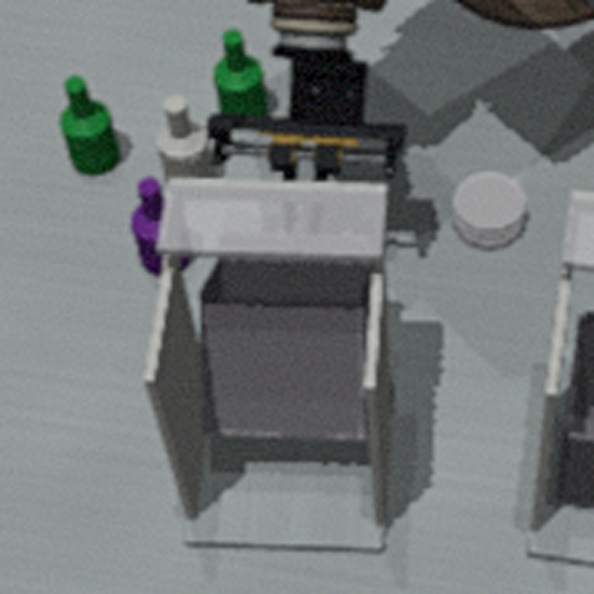

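View pics/t4.png

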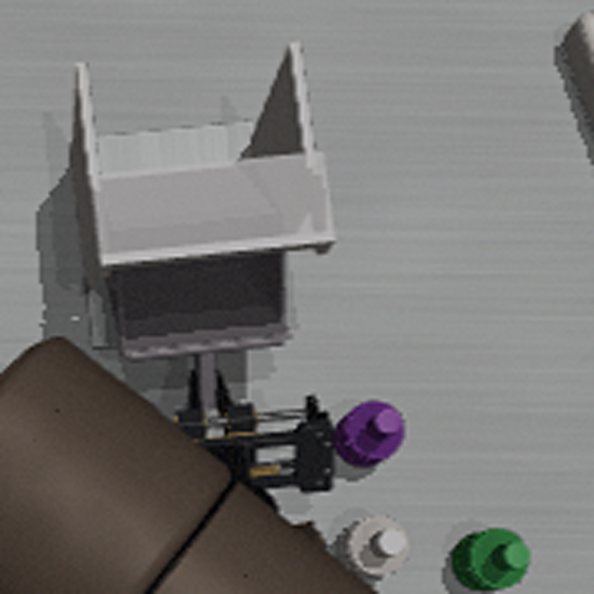

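The bin is tipped to its stop: in t4 the open bin mouth sits at crop (205,310). Releasing and rising straight up; the purple canister is close to the gripper body.

>>> send_rows(
  plan="0 0 0 0 60; 0 0 0 0 60; 0 0 0 0 60; 0 0 0 0 60; 0 0 0 0 60; 0 0 0 0 60",
)

```text
t: 12.4
eef_pos: [522.8, -161.6, 99.1]
tcp_rot: [3.072, -0.804, 0.161]
ft_force: [0.2, 0.6, 0.1]
opening: 0.592
```

>>> send_rows(
  plan="15 0 -15 0 60; 20 0 -20 0 60; 25 0 -25 0 60; 30 0 -30 0 60",
)

```text
t: 12.8
eef_pos: [519.5, -155.9, 214.7]
tcp_rot: [3.082, -0.798, 0.153]
ft_force: [1.0, 0.1, 0.7]
opening: 0.63
```

```bash
python3 arc.py; python3 - <<'E'
from go import *
p=eyes.read_camera("scene");cv2.imwrite("pics/s5.png",cv2.resize(p["image"][130:310,110:290,::-1],None,fx=3.3,fy=3.3,interpolation=2))
p=eyes.read_camera("top");cv2.imwrite("pics/t5.png",cv2.resize(p["image"][70:250,240:420,::-1],None,fx=3.3,fy=3.3,interpolation=2))
E
```

```text
G unit -124.1 4.3 227.9 r 233.6 theta 0.268 open dir in tool [-0.97 -0.01 -0.24] rot [ 3.082 -0.798  0.153] j [-0.66  0.27  2.25  1.62  0.5  -0.68] ft [1.  0.1 0.7] 0.6304466032916565
```

View pics/s5.png

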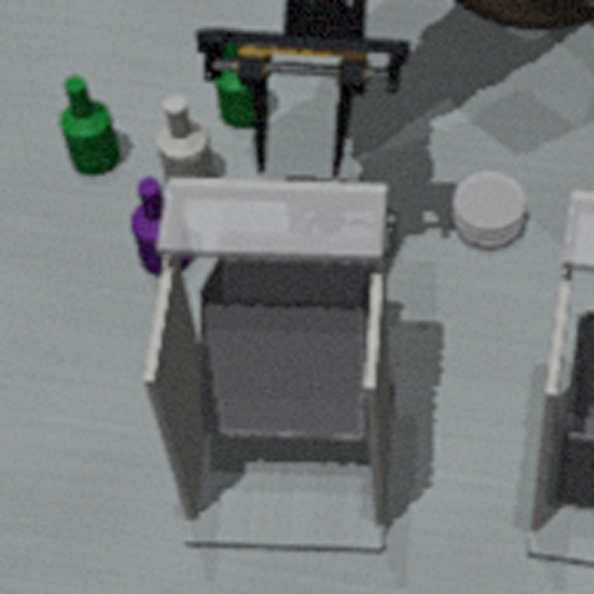

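View pics/t5.png

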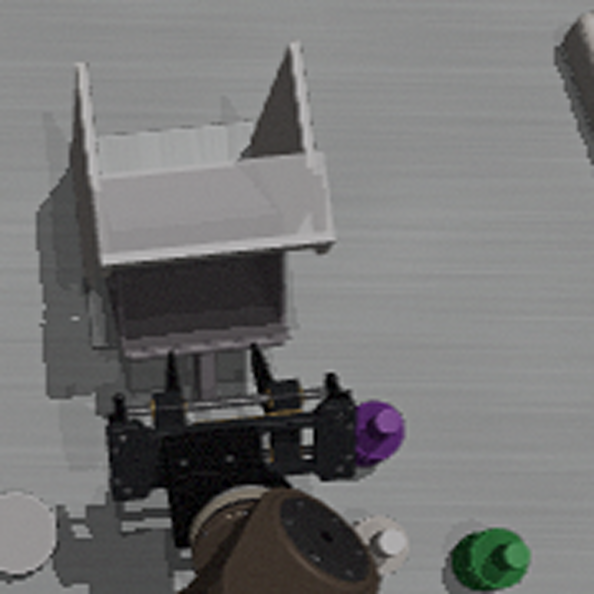

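```bash
cat > kin.py <<'E'
from go import *
Rz=lambda a:R.from_euler("z",a).as_matrix(); Ry=lambda a:R.from_euler("y",a).as_matrix()
def fk(q,p):
    r0,h,y0,L1,e,L2,w,Lt=p
    A=Rz(q[0]);o=A@np.array([r0,y0,h]);A=A@Ry(q[1]);o=o+A@np.array([0,0,L1]);A=A@Ry(q[2]);o=o+A@np.array([e,0,0]);A=A@Rz(q[3])
    o=o+A@np.array([0,w,L2]);A=A@Ry(q[4])@Rz(q[5]);return o+A@np.array([0,0,Lt]),A
D=[([-1.3856,.49157,1.55945,0,1.0917,-.1056],(179.17,-598.52,214.05),(-3.1405,0,.2908)),
([0.0432,.8868,.04736,.01807,2.054,1.48925],(848.6,107.0,508.5),(-3.1395,-.15415,.13424)),
([0.04306,.84537,.04837,.03234,1.90555,1.4959],(873.56,111.91,553.9),(-3.14158,-.34344,.13385)),
([-.351,.091,1.312,.341,1.117,1.028],(634.6,-75.3,599.9),(3.134,-.704,.142)),
([-.654,.029,1.931,.729,.742,.359],(522.9,-163.8,384.6),(3.114,-.728,.129)),
([-.645,.213,2.158,1.218,.49,-.226],(523,-160.9,242.4),(3.11,-.728,.129)),
([-.526,.458,2.138,1.91,.422,-.872],(601.3,-151.8,156.4),(3.074,-.78,.149)),
([-.66,.27,2.25,1.62,.5,-.68],(519.5,-155.9,214.7),(3.082,-.798,.153))]
E
python3 - <<'E'
from kin import *
f=lambda p:np.concatenate([fk(q,p)[0]-x for q,x,_ in D])
r=least_squares(f,[0,300,60,450,0,450,0,250],loss="soft_l1");print(r.x.round(1));print(f(r.x).reshape(-1,3).round(1).tolist())
for q,x,o in D:
    A=fk(q,r.x)[1];B=R.from_euler("xyz",o).as_matrix();print(R.from_matrix(A.T@B).as_rotvec().round(3))
np.save("p.npy",r.x)
E
```

```text
[6.000e-01 1.972e+02 6.560e+01 5.862e+02 4.330e+01 4.107e+02 3.000e-01
 2.717e+02]
[[0.0, 0.0, 0.1], [-0.0, 0.0, -0.0], [-0.0, 0.0, -0.1], [0.1, 0.0, 0.0], [-0.0, 0.0, 0.1], [0.2, -0.4, 0.3], [0.1, -0.3, 0.5], [-0.4, 0.7, -1.6]]
[ 0.    -0.     1.571]
[0.    0.    1.571]
[ 0.    -0.     1.571]
[-0.000e+00 -1.000e-03  1.572e+00]
[-0.00e+00 -1.00e-03  1.57e+00]
[0.000e+00 1.000e-03 1.571e+00]
[-0.000e+00 -1.000e-03  1.571e+00]
[-0.006  0.     1.576]
```

```bash
cat >> kin.py <<'E'
P=np.load("p.npy")
LO=np.array([-3.1,-.84,.05,-1.13,.06,-2.69]);HI=np.array([3.1,2.19,2.79,4.28,2.93,2.69])
Z=Rz(np.pi/2)
def fkt(q): 
    o,A=fk(q,P);return o,A@Z
def ik(q0,o,A,W=300):
    def f(q):
        a,B=fkt(q);return np.r_[a-o,W*R.from_matrix(B.T@A).as_rotvec()]
    return least_squares(f,np.clip(q0,LO+1e-6,HI-1e-6),bounds=(LO,HI),x_scale=.1)
def row(q,d,roll=0,W=300):
    a,A=fkt(q);d=np.array(d,float);n=np.linalg.norm(d);
    if n>50:d*=50/n
    r=ik(q,a+A@d,A@Rz(roll),W).x
    vm=.7*np.array([2.22,2.22,2.79,3.14,3.14,3.14])*.1
    k=min(1,(vm/np.maximum(abs(r-q),1e-9)).min());return q+k*(r-q)
E
python3 - <<'E'
from kin import *
for W in(50,150,300,600):   # test against outer-limit history
    q=np.array(D[1][0])
    for i in range(6): q=row(q,(45,0,-22),0,W)
    a,A=fkt(q);print(W,a.round(0),R.from_matrix(A).as_euler("xyz").round(3))
print("obs 873.6 111.9 553.9 -.343")
q=env.state()["joints"]
for W in(150,300):
  for dz in(-1,-.5,0,.5):
    qq=q.copy()
    # rise first
    for i in range(4): qq=row(qq,(30,0,-30),0,W)
    for i in range(40):
        a,A=fkt(qq);v=np.array([-a[0],-a[1],0])/np.hypot(a[0],a[1])*40;v[2]=-40*dz
        qq=row(qq,A.T@v,0,W)
        if i%8==7: print(W,dz,i,a.round(0),R.from_matrix(A).as_euler("xyz").round(3),qq.round(2))
E
```

```text
50 [983. 125. 752.] [ 3.134 -1.144  0.138]
150 [961. 123. 705.] [ 3.137 -0.96   0.135]
300 [920. 118. 622.] [ 3.14  -0.642  0.134]
600 [876. 112. 546.] [-3.141 -0.333  0.134]
obs 873.6 111.9 553.9 -.343
150 -1 7 [291. -86. 607.] [ 3.083 -0.807  0.155] [-1.47 -0.53  1.73  0.84  1.8   0.24]
150 -1 15 [175. -71. 693.] [ 3.09  -0.748  0.154] [-2.7  -0.53  1.47  0.76  2.82 -0.62]
150 -1 23 [ 38. -38. 800.] [-3.053 -0.485  0.186] [-2.98 -0.32  0.98 -0.55  2.92 -2.13]
150 -1 31 [ -5.  13. 926.] [-2.843  0.084  0.135] [-3.1  -0.12  0.05 -1.03  2.9  -2.69]
150 -1 39 [ -11.   28. 1003.] [-2.641  0.754  0.398] [-3.09 -0.28  0.05 -0.35  2.36 -2.12]
150 -0.5 7 [279. -85. 494.] [ 3.084 -0.804  0.154] [-1.56 -0.57  2.04  0.81  1.69 -0.03]
150 -0.5 15 [142. -68. 508.] [ 3.069 -0.624  0.222] [-2.8  -0.65  1.94  0.21  2.43 -1.31]
150 -0.5 23 [-14.   8. 628.] [-2.954 -0.623  0.223] [-2.92 -0.44  1.57 -0.38  2.6  -1.9 ]
150 -0.5 31 [ -3.   0. 775.] [-2.956 -0.616  0.223] [-2.97 -0.35  1.12 -0.94  2.88 -2.53]
150 -0.5 39 [-20.  -9. 885.] [-2.906 -0.26   0.209] [-2.94 -0.22  0.51 -1.13  2.87 -2.69]
150 0 
[... 1958 characters left out ...]
18. 341.] [-3.002 -0.656  0.239] [-3.1  -0.39  2.32 -0.27  1.83 -1.8 ]
300 0 31 [-28. -18. 341.] [-3.002 -0.656  0.239] [-3.1  -0.39  2.32 -0.27  1.83 -1.8 ]
300 0 39 [-28. -18. 341.] [-3.002 -0.656  0.239] [-3.1  -0.39  2.32 -0.27  1.83 -1.8 ]
300 0.5 7 [277. -85. 246.] [ 3.078 -0.795  0.162] [-1.56 -0.24  2.67  0.96  1.04 -0.78]
300 0.5 15 [149. -74. 192.] [ 3.076 -0.679  0.178] [-2.8  -0.2   2.78  0.17  1.22 -1.5 ]
300 0.5 23 [  0. -17. 107.] [-2.95  -0.735  0.152] [-3.09  0.62  2.79 -0.56  0.54 -1.15]
300 0.5 31 [-8.  2. 17.] [-2.766 -0.944  0.05 ] [-2.87  1.24  2.76 -1.03  0.24 -0.42]
300 0.5 39 [ -20.   17. -131.] [-2.697e+00 -1.013e+00 -2.000e-03] [-2.86  1.6   2.5  -1.12  0.22 -0.31]
```

```bash
python3 - <<'E'
from kin import *
t=lambda u,v:(110+(u+.5)/2.5-.5,70+(v+.5)/2.5-.5); s=lambda u,v:(100+(u+.5)/2.66-.5,110+(v+.5)/2.66-.5)
import pickle
T=eyes.read_camera("top");S=eyes.read_camera("scene")
for n,a,b in(("purple",(617,322),(147,203)),("white",(620,411),(168,135)),("green1",(711,423),(88,120)),("green2",(582,491),(215,83))):
    A=ray(T,t(*a),120);B=ray(S,s(*b),120);print(n,A.round(0),B.round(0), "rel white fwd/left",)
W=np.array([382,-314,105.])
q0=env.state()["joints"]
for lean in(.8,.7,.5,.3,0):
    A=R.from_euler("xyz",[np.pi,-lean,.126]).as_matrix()
    for qi in(q0,np.array([-.8,.3,2.0,0,.8,.7])):
        r=ik(qi,W+19*A[:,2],A,580);print(lean,r.x.round(2),r.cost.round(2))
E
```

```text
purple [ 481. -312.  120.] [ 487. -312.  120.] rel white fwd/left
white [ 382. -314.  120.] [ 383. -314.  120.] rel white fwd/left
green1 [ 370. -414.  120.] [ 375. -417.  120.] rel white fwd/left
green2 [ 294. -271.  120.] [ 291. -277.  120.] rel white fwd/left
0.8 [-1.2   0.58  2.3   1.55  0.77 -1.19] 0.0
0.8 [-1.2   0.58  2.3   1.55  0.77 -1.19] 0.0
0.7 [-1.15  0.54  2.27  1.45  0.67 -1.04] 0.0
0.7 [-1.15  0.54  2.27  1.45  0.67 -1.04] 0.0
0.5 [-1.06  0.49  2.2   1.11  0.52 -0.62] 0.0
0.5 [-1.06  0.49  2.2   1.11  0.52 -0.62] 0.0
0.3 [-0.96  0.47  2.13  0.61  0.48 -0.05] 0.0
0.3 [-0.96  0.47  2.13  0.61  0.48 -0.05] 0.0
0 [-0.82  0.5   2.01 -0.    0.64  0.62] 0.0
0 [-0.82  0.5   2.01 -0.    0.64  0.62] 0.0
```

The bin stays at its stop and the others are unmoved. White canister (top px (354,236)) at world (382,-314), with its nearest neighbours at (293,-273) and (484,-312). Plan: keep the lean, take the neck leaning, then let the canister pivot between the pads along the tipped front panel. A closer look at the canister first.

```bash
python3 - <<'E'
from kin import *
p=eyes.read_camera("top");a=cv2.resize(p["image"][180:280,310:410,::-1],None,fx=4,fy=4,interpolation=2)
p=eyes.read_camera("scene");b=cv2.resize(p["image"][130:230,115:215,::-1],None,fx=4,fy=4,interpolation=2)
cv2.imwrite("pics/can.png",np.hstack([a,b])[:, :800])
s=env.state();M=R.from_euler("xyz",s["tcp_rot"]).as_matrix()
go(np.array([382.5,-314,225])+19*M[:,2])
E
```

```text
t 13.1 pos [ 519.5 -155.6  212.4] rot [ 3.084 -0.797  0.153] tool d [-102.4  142.6  -95.9] |d| 200.0 j [-0.661  0.272  2.251  1.633  0.501 -0.688]
```

View pics/can.png

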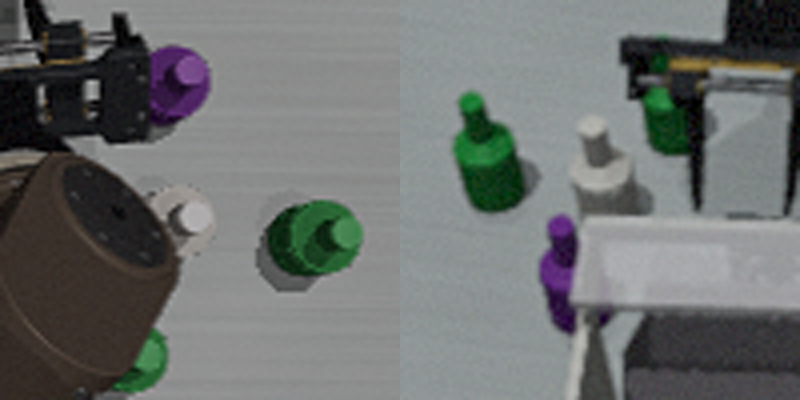

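>>> send_rows(
  plan="-21 29 -19 0 60; -21 29 -19 0 60; -21 29 -19 0 60; -21 29 -19 0 60; -15 20 -14 0 60; 0 0 0 0 60",
)

```text
t: 13.7
eef_pos: [398.6, -308.5, 201.6]
tcp_rot: [3.101, -0.796, 0.148]
ft_force: [0.2, 0.4, 0.7]
opening: 0.632
```

```bash
cat > can.py <<'E'
from kin import *
s=env.state();M=R.from_euler("xyz",s["tcp_rot"]).as_matrix()
print("ft",s["ft_force"].round(1),"op",s["opening"]*95)
for z in map(float,sys.argv[1:]): go(np.array([382.5,-314,z])+19*M[:,2])
print(M.round(3).tolist())
E
python3 can.py 180 108
```

```text
ft [0.2 0.4 0.7] op 60.0528036056038
t 13.7 pos [ 398.6 -308.5  201.6] rot [ 3.101 -0.796  0.148] tool d [-27.2   2.9  22.3] |d| 35.2 j [-1.181  0.315  2.223  1.255  0.802 -0.757]
t 13.7 pos [ 398.6 -308.5  201.6] rot [ 3.101 -0.796  0.148] tool d [-78.6   0.8  72.6] |d| 107.0 j [-1.181  0.315  2.223  1.255  0.802 -0.757]
[[0.692, 0.118, 0.712], [0.103, -0.993, 0.065], [0.715, 0.029, -0.699]]
```

>>> send_rows(
  plan="-18 1 17 0 60; -18 1 17 0 60; -18 0 17 0 60; 0 0 0 0 60",
)

```text
t: 14.1
eef_pos: [397.4, -312.5, 121.5]
tcp_rot: [3.107, -0.795, 0.139]
ft_force: [0.6, 1.2, -0.1]
opening: 0.631
```

```bash
python3 can.py 108; python3 - <<'E'
from kin import *
p=eyes.read_camera("top");a=cv2.resize(p["image"][180:280,310:410,::-1],None,fx=4,fy=4,interpolation=2)
p=eyes.read_camera("scene");b=cv2.resize(p["image"][110:210,115:215,::-1],None,fx=4,fy=4,interpolation=2)
cv2.imwrite("pics/can2.png",np.hstack([a,b]))
E
```

```text
ft [ 0.6  1.2 -0.1] op 59.936178191450715
t 14.1 pos [ 397.4 -312.5  121.5] rot [ 3.107 -0.795  0.139] tool d [-20.2  -0.5  17.7] |d| 26.8 j [-1.188  0.498  2.289  1.498  0.756 -1.099]
[[0.693, 0.115, 0.712], [0.097, -0.993, 0.065], [0.714, 0.024, -0.7]]
```

View pics/can2.png

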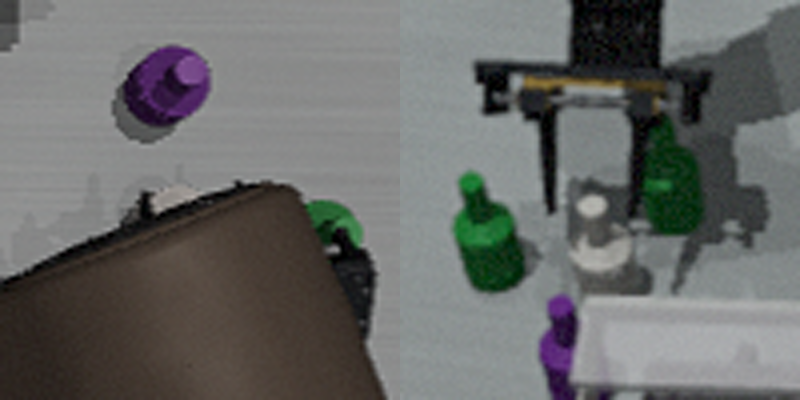

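>>> send_rows(
  plan="-10 0 9 0 60; -9 0 8 0 60; 0 0 0 0 10; 0 0 0 0 10; 0 0 0 0 10; 0 0 0 0 10; 0 0 0 0 10; 0 0 0 0 10",
)

```text
t: 15.0
eef_pos: [399.0, -313.8, 104.7]
tcp_rot: [3.092, -0.801, 0.153]
ft_force: [0.1, -0.3, -2.5]
opening: 0.223
```

>>> send_rows(
  plan="0 0 0 0 10; 0 0 0 0 10; 0 0 0 0 10",
)

```text
t: 15.3
eef_pos: [398.9, -313.8, 104.6]
tcp_rot: [3.092, -0.8, 0.153]
ft_force: [0.6, 0.1, -1.6]
opening: 0.218
```

```bash
python3 can.py 108
```

```text
ft [ 0.6  0.1 -1.6] op 20.705603496076023
t 15.3 pos [ 398.9 -313.8  104.6] rot [ 3.092 -0.8    0.153] tool d [-8.9 -1.6  4.9] |d| 10.3 j [-1.187  0.543  2.3    1.567  0.757 -1.197]
[[0.688, 0.117, 0.716], [0.106, -0.992, 0.061], [0.718, 0.034, -0.696]]
```

>>> send_rows(
  plan="0 0 0 0 35; 0 0 0 0 35; 0 0 0 0 35; -6 0 5 0 35; -4 0 4 0 35; 0 0 0 0 35",
)

```text
t: 15.9
eef_pos: [398.7, -314.5, 91.0]
tcp_rot: [3.092, -0.801, 0.154]
ft_force: [0.1, -0.1, -0.4]
opening: 0.368
```

```bash
python3 can.py 106
```

```text
ft [ 0.1 -0.1 -0.4] op 34.932749662401676
t 15.9 pos [ 398.7 -314.5   91. ] rot [ 3.092 -0.801  0.154] tool d [-0.3 -1.9 -3. ] |d| 3.5 j [-1.189  0.577  2.307  1.611  0.759 -1.258]
[[0.688, 0.117, 0.717], [0.106, -0.992, 0.06], [0.718, 0.035, -0.695]]
```

G is now 104 mm up the canister. Close and lift.

>>> send_rows(
  plan="0 -1 0 0 10; 0 0 0 0 10; 0 0 0 0 10; 0 0 0 0 10; 0 0 0 0 10; 0 0 0 0 10; 10 0 -10 0 10; 20 0 -20 0 10",
)

```text
t: 16.7
eef_pos: [397.1, -311.3, 131.8]
tcp_rot: [3.1, -0.798, 0.147]
ft_force: [0.9, -0.6, -1.2]
opening: 0.227
```

```bash
python3 can.py 104;python3 - <<'E'
from kin import *
p=eyes.read_camera("top");a=cv2.resize(p["image"][180:280,310:410,::-1],None,fx=4,fy=4,interpolation=2)
p=eyes.read_camera("scene");b=cv2.resize(p["image"][110:210,115:215,::-1],None,fx=4,fy=4,interpolation=2)
cv2.imwrite("pics/can3.png",np.hstack([a,b]))
E
```

```text
ft [ 0.9 -0.6 -1.2] op 21.539013550762128
t 16.7 pos [ 397.1 -311.3  131.8] rot [ 3.1   -0.798  0.147] tool d [-30.2   0.2  27.8] |d| 41.0 j [-1.189  0.474  2.287  1.473  0.761 -1.069]
[[0.69, 0.117, 0.714], [0.102, -0.993, 0.064], [0.716, 0.029, -0.697]]
```

View pics/can3.png

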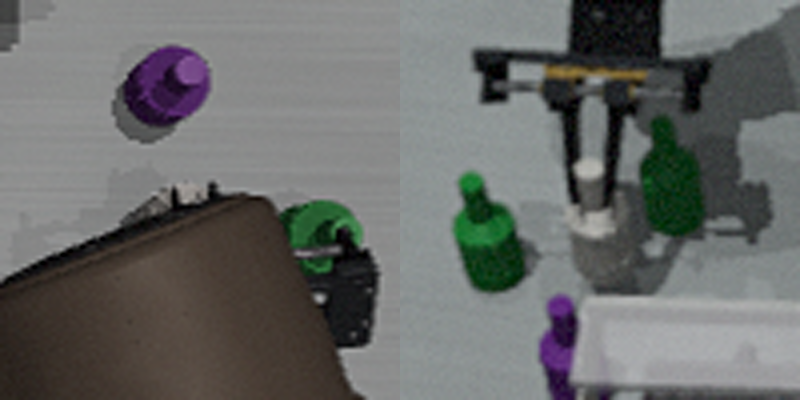

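>>> send_rows(
  plan="25 0 -25 0 10; 28 0 -28 0 10; 28 0 -28 0 10; 25 0 -25 0 10",
)

```text
t: 17.2
eef_pos: [394.0, -306.5, 282.5]
tcp_rot: [3.104, -0.797, 0.145]
ft_force: [-0.9, -0.7, -1.9]
opening: 0.225
```

```bash
cat > ub.py <<'E'
from kin import *
s=env.state();M=R.from_euler("xyz",s["tcp_rot"]).as_matrix()
G=s["eef_pos"]-19*M[:,2];d=G-np.array([*U[:2],0]);c,n=np.cos(U[2]),np.sin(U[2])
print("ft",s["ft_force"].round(1),"op",(s["opening"]*95).round(1),"G unit",round(c*d[0]+n*d[1],1),round(-n*d[0]+c*d[1],1),d[2].round(1))
for a in sys.argv[1:]: go(u(*map(float,a.split(",")))+19*M[:,2])
E
python3 ub.py -120,0,275
```

```text
Traceback (most recent call last):
  File "ub.py", line 4, in <module>
    print("ft",s["ft_force"].round(1),"op",(s["opening"]*95).round(1),"G unit",round(c*d[0]+n*d[1],1),round(-n*d[0]+c*d[1],1),d[2].round(1))
                                           ^^^^^^^^^^^^^^^^^^^^^^^
AttributeError: 'float' object has no attribute 'round'
```

```bash
sed -i 's/(s\["opening"\]\*95).round(1)/round(s["opening"]*95,1)/' ub.py; python3 ub.py -120,0,285
```

```text
ft [-0.9 -0.7 -1.9] op 21.3 G unit -267.5 -129.6 295.8
t 17.2 pos [ 394.  -306.5  282.5] rot [ 3.104 -0.797  0.145] tool d [  97.2 -131.   109.8] |d| 196.6 j [-1.191  0.162  2.128  1.052  0.911 -0.458]
```

>>> send_rows(
  plan="15 -20 16 0 10; 20 -27 22 0 10; 20 -27 22 0 10; 20 -27 22 0 10; 14 -20 16 0 10; 0 0 0 0 10",
)

```text
t: 17.8
eef_pos: [515.1, -168.1, 274.6]
tcp_rot: [3.093, -0.799, 0.152]
ft_force: [0.4, -0.2, -1.5]
opening: 0.226
```

```bash
python3 ub.py -70,0,264; python3 - <<'E'
from kin import *
p=eyes.read_camera("top");a=cv2.resize(p["image"][90:220,250:380,::-1],None,fx=3,fy=3,interpolation=2)
p=eyes.read_camera("scene");b=cv2.resize(p["image"][120:250,130:260,::-1],None,fx=3,fy=3,interpolation=2)
cv2.imwrite("pics/b1.png",np.hstack([a,b]))
E
```

```text
ft [ 0.4 -0.2 -1.5] op 21.5 G unit -130.0 -7.5 287.9
t 17.8 pos [ 515.1 -168.1  274.6] rot [ 3.093 -0.799  0.152] tool d [24.8 -8.8 59.4] |d| 65.0 j [-0.701  0.16   2.163  1.261  0.562 -0.294]
```

View pics/b1.png

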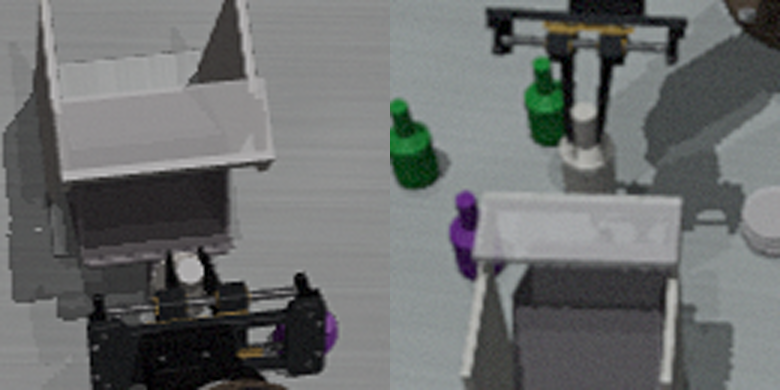

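>>> send_rows(
  plan="12 -4 25 0 10; 10 -4 22 0 10; 2 -1 6 0 10; 0 0 0 0 10",
)

```text
t: 18.3
eef_pos: [567.2, -159.6, 252.4]
tcp_rot: [3.092, -0.797, 0.146]
ft_force: [-0.2, -0.1, -2.7]
opening: 0.226
```

```bash
python3 ub.py -64,0,262 -54,0,249; python3 - <<'E'
from kin import *
p=eyes.read_camera("top");a=cv2.resize(p["image"][100:200,255:355,::-1],None,fx=4,fy=4,interpolation=2)
p=eyes.read_camera("scene");b=cv2.resize(p["image"][140:240,140:240,::-1],None,fx=4,fy=4,interpolation=2)
cv2.imwrite("pics/b2.png",np.hstack([a,b]))
E
```

```text
ft [-0.2 -0.1 -2.7] op 21.5 G unit -77.1 -5.5 265.7
t 18.3 pos [ 567.2 -159.6  252.4] rot [ 3.092 -0.797  0.146] tool d [ 6.6 -5.8 11.8] |d| 14.7 j [-0.598  0.255  2.106  1.364  0.475 -0.326]
t 18.3 pos [ 567.2 -159.6  252.4] rot [ 3.092 -0.797  0.146] tool d [ 4.3 -6.4 28. ] |d| 29.1 j [-0.598  0.255  2.106  1.364  0.475 -0.326]
```

View pics/b2.png

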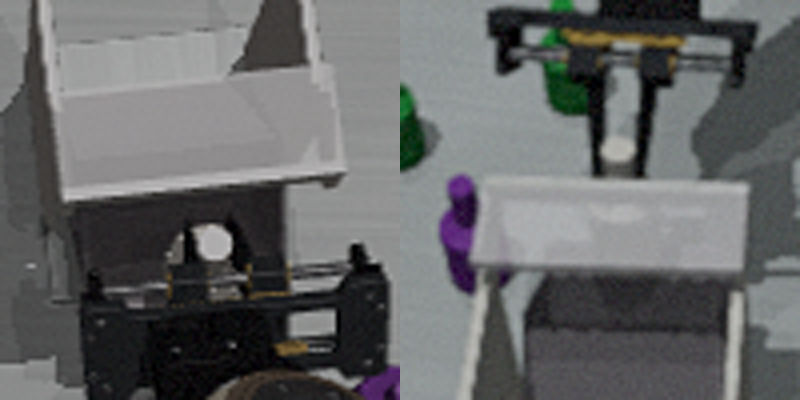

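>>> send_rows(
  plan="3 -3 6 0 10; 3 -2 6 0 10; 0 0 8 0 10; -1 0 7 0 10; 0 0 0 0 10",
)

```text
t: 18.9
eef_pos: [589.5, -153.9, 237.7]
tcp_rot: [3.089, -0.799, 0.145]
ft_force: [0.7, 0.1, -1.5]
opening: 0.224
```

```bash
python3 ub.py -54,0,249 -51,0,215
```

```text
ft [ 0.7  0.1 -1.5] op 21.3 G unit -54.4 -2.5 251.0
t 18.9 pos [ 589.5 -153.9  237.7] rot [ 3.089 -0.799  0.145] tool d [-1.1 -2.6  1.5] |d| 3.2 j [-0.556  0.303  2.088  1.45   0.439 -0.386]
t 18.9 pos [ 589.5 -153.9  237.7] rot [ 3.089 -0.799  0.145] tool d [-23.4  -3.9  27.4] |d| 36.2 j [-0.556  0.303  2.088  1.45   0.439 -0.386]
```

>>> send_rows(
  plan="-8 -1 9 0 10; -8 -1 9 0 10; -8 -1 9 0 10",
)

```text
t: 19.2
eef_pos: [596.6, -152.6, 207.1]
tcp_rot: [3.083, -0.813, 0.151]
ft_force: [4.2, 0.1, 6.5]
opening: 0.229
```

```bash
python3 ub.py -48,0,180; python3 - <<'E'
from kin import *
p=eyes.read_camera("top");a=cv2.resize(p["image"][100:200,255:355,::-1],None,fx=4,fy=4,interpolation=2)
p=eyes.read_camera("scene");b=cv2.resize(p["image"][150:250,140:240,::-1],None,fx=4,fy=4,interpolation=2)
cv2.imwrite("pics/b3.png",np.hstack([a,b]))
E
```

```text
ft [4.2 0.1 6.5] op 21.7 G unit -47.3 -2.2 220.1
t 19.2 pos [ 596.6 -152.6  207.1] rot [ 3.083 -0.813  0.151] tool d [-29.6  -3.8  27. ] |d| 40.2 j [-0.548  0.365  2.116  1.683  0.438 -0.633]
```

View pics/b3.png

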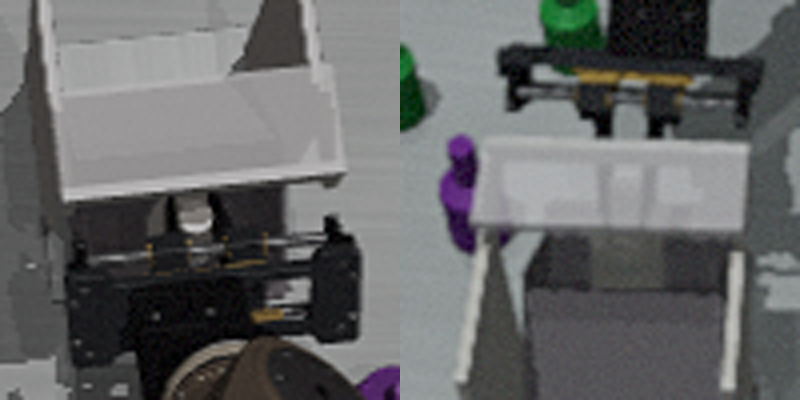

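>>> send_rows(
  plan="-9 -1 8 0 10; -9 -1 8 0 10; -9 -1 8 0 10",
)

```text
t: 19.6
eef_pos: [598.1, -151.6, 174.5]
tcp_rot: [3.08, -0.821, 0.154]
ft_force: [3.9, -0.1, 4.5]
opening: 0.229
```

```bash
python3 ub.py -44,0,140; python3 - <<'E'
from kin import *
p=eyes.read_camera("top");a=cv2.resize(p["image"][100:200,255:355,::-1],None,fx=4,fy=4,interpolation=2)
p=eyes.read_camera("scene");b=cv2.resize(p["image"][150:250,140:240,::-1],None,fx=4,fy=4,interpolation=2)
cv2.imwrite("pics/b4.png",np.hstack([a,b]))
E
```

```text
ft [ 3.9 -0.1  4.5] op 21.7 G unit -45.8 -1.4 187.4
t 19.6 pos [ 598.1 -151.6  174.5] rot [ 3.08  -0.821  0.154] tool d [-33.4  -3.4  33.5] |d| 47.4 j [-0.546  0.43   2.149  1.898  0.463 -0.869]
```

View pics/b4.png

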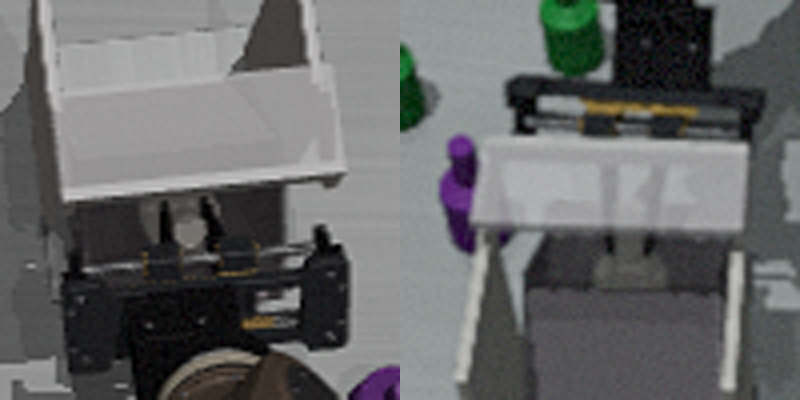

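>>> send_rows(
  plan="-9 -1 9 0 10; -9 -1 9 0 10; -8 0 8 0 10",
)

```text
t: 20.0
eef_pos: [601.0, -151.1, 140.5]
tcp_rot: [3.079, -0.826, 0.156]
ft_force: [2.8, 0.2, 3.7]
opening: 0.224
```

```bash
python3 ub.py -44,0,140; python3 - <<'E'
from kin import *
p=eyes.read_camera("top");a=cv2.resize(p["image"][100:200,255:355,::-1],None,fx=4,fy=4,interpolation=2)
p=eyes.read_camera("scene");b=cv2.resize(p["image"][150:250,140:240,::-1],None,fx=4,fy=4,interpolation=2)
cv2.imwrite("pics/b5.png",np.hstack([a,b]))
E
```

```text
ft [2.8 0.2 3.7] op 21.3 G unit -42.9 -1.2 153.3
t 20.0 pos [ 601.  -151.1  140.5] rot [ 3.079 -0.826  0.156] tool d [-10.5  -1.8   8.2] |d| 13.4 j [-0.543  0.503  2.173  2.074  0.505 -1.065]
```

View pics/b5.png

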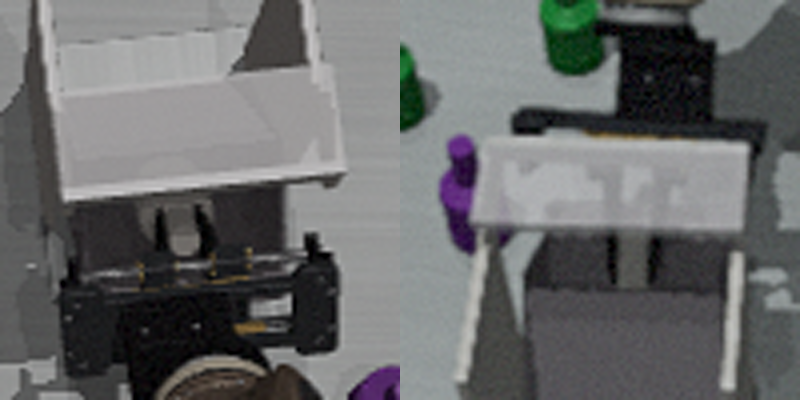

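>>> send_rows(
  plan="-7 -1 6 0 10; -2 0 2 0 10; 0 0 0 0 10; 0 0 0 0 32; 0 0 0 0 32; 0 0 0 0 32",
)

```text
t: 20.7
eef_pos: [600.0, -150.5, 130.1]
tcp_rot: [3.081, -0.823, 0.155]
ft_force: [0.4, -1.0, -0.4]
opening: 0.332
```

```bash
python3 ub.py ; python3 - <<'E'
from kin import *
p=eyes.read_camera("top");a=cv2.resize(p["image"][100:200,255:355,::-1],None,fx=4,fy=4,interpolation=2)
p=eyes.read_camera("scene");b=cv2.resize(p["image"][150:250,140:240,::-1],None,fx=4,fy=4,interpolation=2)
cv2.imwrite("pics/b6.png",np.hstack([a,b]))
E
```

```text
ft [ 0.4 -1.  -0.4] op 31.5 G unit -43.8 -0.5 143.0
```

View pics/b6.png

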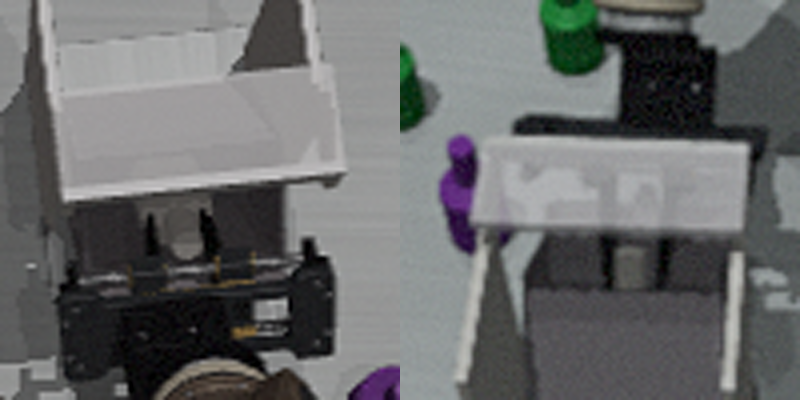

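>>> send_rows(
  plan="0 0 -8 0 40; 0 0 -15 0 40; 0 0 -25 0 40; 0 0 -30 0 40; 0 0 -30 0 20; 10 0 -20 0 5; 0 0 0 0 0; 0 0 0 0 0",
)

```text
t: 21.6
eef_pos: [506.7, -155.8, 227.7]
tcp_rot: [3.08, -0.82, 0.155]
ft_force: [-0.1, 0.0, -0.4]
opening: 0.14
```

```bash
python3 ub.py ; python3 - <<'E'
from kin import *
p=eyes.read_camera("top");a=cv2.resize(p["image"][90:220,250:380,::-1],None,fx=3,fy=3,interpolation=2)
p=eyes.read_camera("scene");b=cv2.resize(p["image"][130:260,130:260,::-1],None,fx=3,fy=3,interpolation=2)
cv2.imwrite("pics/b7.png",np.hstack([a,b]))
E
```

```text
ft [-0.1  0.  -0.4] op 13.3 G unit -137.0 6.0 240.6
```

View pics/b7.png

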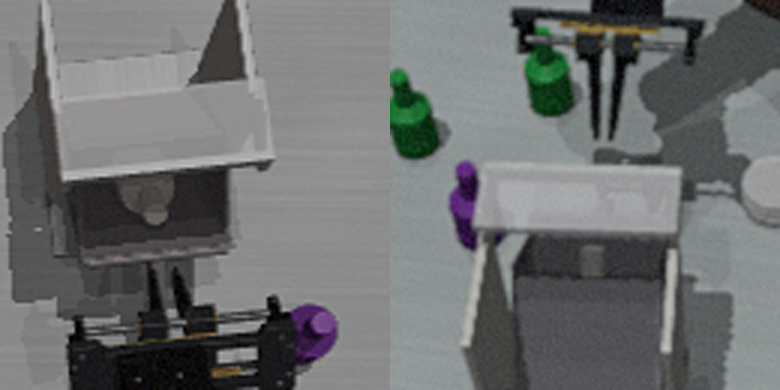

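>>> send_rows(
  plan="0 2 0 0 60; 0 2 0 0 60; 0 2 0 0 60; -5 1 15 0 60; -20 0 20 0 60; -20 0 20 0 60; 0 0 0 0 60",
)

```text
t: 22.4
eef_pos: [519.1, -165.4, 152.1]
tcp_rot: [3.083, -0.816, 0.154]
ft_force: [0.4, 0.8, 1.0]
opening: 0.582
```

```bash
python3 ub.py -121,-1,114 
```

```text
ft [0.4 0.8 1. ] op 55.3 G unit -125.9 -5.2 165.1
t 22.4 pos [ 519.1 -165.4  152.1] rot [ 3.083 -0.816  0.154] tool d [-33.8  -6.3  38.3] |d| 51.5 j [-0.691  0.42   2.315  1.971  0.58  -1.103]
```

>>> send_rows(
  plan="-12 -2 13 0 60; -12 -2 13 0 60; -8 -1 10 0 60; 0 0 0 0 60",
)

```text
t: 22.8
eef_pos: [524.6, -161.8, 104.8]
tcp_rot: [3.088, -0.818, 0.151]
ft_force: [0.5, -0.8, 0.5]
opening: 0.63
```

```bash
python3 ub.py -121,-1,114; python3 - <<'E'
from kin import *
p=eyes.read_camera("top");a=cv2.resize(p["image"][90:220,250:380,::-1],None,fx=3,fy=3,interpolation=2)
p=eyes.read_camera("scene");b=cv2.resize(p["image"][130:260,130:260,::-1],None,fx=3,fy=3,interpolation=2)
cv2.imwrite("pics/b8.png",np.hstack([a,b]))
E
```

```text
ft [ 0.5 -0.8  0.5] op 59.9 G unit -120.0 -2.3 117.8
t 22.8 pos [ 524.6 -161.8  104.8] rot [ 3.088 -0.818  0.151] tool d [-3.4 -1.5  1.8] |d| 4.1 j [-0.676  0.544  2.343  2.173  0.652 -1.332]
```

View pics/b8.png

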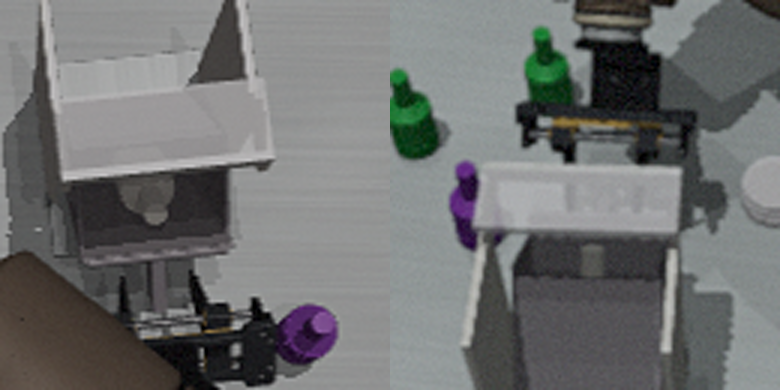

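Tab is between the fingers, in b8 at crop (157,285). Closing on it.

>>> send_rows(
  plan="-2 -1 1 0 5; 0 0 0 0 5; 0 0 0 0 5; 0 0 0 0 5; 0 0 0 0 5; 0 0 0 0 5; 0 0 0 0 5; 0 0 0 0 5",
)

```text
t: 23.7
eef_pos: [524.4, -160.9, 107.3]
tcp_rot: [3.084, -0.824, 0.155]
ft_force: [-0.6, -2.0, 0.7]
opening: 0.152
```

>>> send_rows(
  plan="0 0 0 0 5; 0 0 0 0 5",
)

```text
t: 23.9
eef_pos: [524.4, -160.9, 107.3]
tcp_rot: [3.084, -0.824, 0.154]
ft_force: [-0.6, -0.2, 0.1]
opening: 0.15
```

```bash
python3 arc.py
```

```text
G unit -120.2 -1.4 120.2 r 150.3 theta 0.635 open dir in tool [-0.99 -0.02  0.1 ] rot [ 3.084 -0.824  0.154] j [-0.68  0.54  2.35  2.18  0.66 -1.34] ft [-0.6 -0.2  0.1] 0.15042373131865514
```

>>> send_rows(
  plan="10 0 -1 0 5; 13 0 0 0 5; 13 0 1 0 5; 13 0 2 0 5; 12 0 3 0 5",
)

```text
t: 24.4
eef_pos: [566.8, -155.7, 146.5]
tcp_rot: [3.088, -0.813, 0.145]
ft_force: [-2.0, -1.0, -1.5]
opening: 0.15
```

```bash
python3 arc.py
```

```text
G unit -77.3 -1.5 159.6 r 150.9 theta 0.246 open dir in tool [-0.96 -0.   -0.27] rot [ 3.088 -0.813  0.145] j [-0.59  0.46  2.23  2.02  0.52 -1.05] ft [-2.  -1.  -1.5] 0.14958404369062356
```

>>> send_rows(
  plan="11 0 4 0 5; 11 0 5 0 5; 9 0 5 0 5",
)

```text
t: 24.7
eef_pos: [597.6, -152.1, 160.6]
tcp_rot: [3.085, -0.811, 0.146]
ft_force: [-4.5, -0.7, 4.4]
opening: 0.152
```

```bash
python3 arc.py
```

```text
G unit -46.2 -1.8 173.7 r 150.9 theta 0.019 open dir in tool [-0.88  0.01 -0.48] rot [ 3.085 -0.811  0.146] j [-0.54  0.45  2.16  1.95  0.47 -0.92] ft [-4.5 -0.7  4.4] 0.15159440475522865
```

>>> send_rows(
  plan="6 0 3 0 5; 6 0 3 0 5; 5 0 3 0 5",
)

```text
t: 25.0
eef_pos: [611.3, -150.4, 164.9]
tcp_rot: [3.084, -0.801, 0.144]
ft_force: [-34.7, -4.9, 19.0]
opening: 0.151
```

```bash
python3 arc.py
```

```text
G unit -32.3 -1.7 178.1 r 151.6 theta -0.078 open dir in tool [-0.83  0.01 -0.55] rot [ 3.084 -0.801  0.144] j [-0.52  0.46  2.12  1.9   0.43 -0.84] ft [-34.7  -4.9  19. ] 0.15053732103660322
```

>>> send_rows(
  plan="-2 0 -1 0 5; 0 0 0 0 50; 0 0 0 0 50; 0 0 0 0 50; 0 0 0 0 50; 0 0 0 0 50",
)

```text
t: 25.6
eef_pos: [609.6, -151.0, 164.3]
tcp_rot: [3.083, -0.802, 0.144]
ft_force: [-0.3, -0.0, 0.3]
opening: 0.501
```

>>> send_rows(
  plan="0 0 -10 0 50; 0 0 -20 0 50; 0 0 -30 0 50; 0 0 -40 0 50; 0 0 -40 0 50; 0 0 -40 0 50; 0 0 0 0 50",
)

```text
t: 26.3
eef_pos: [475.9, -158.8, 291.4]
tcp_rot: [3.085, -0.796, 0.143]
ft_force: [0.6, -0.7, -0.1]
opening: 0.525
```

```bash
python3 ub.py; python3 - <<'E'
from kin import *
p=eyes.read_camera("top");a=cv2.resize(p["image"][75:275,200:400,::-1],None,fx=2,fy=2,interpolation=2)
T=p
S=p=eyes.read_camera("scene");b=cv2.resize(p["image"][150:300,140:290,::-1],None,fx=2.667,fy=2.667,interpolation=2)[:400,:400]
cv2.imwrite("pics/f1.png",np.hstack([a,b]))
t=lambda u_,v:(255+(u_+.5)/5.4-.5,75+(v+.5)/5.4-.5)
for th in(0,.07,.15): print(th,"tab tip T",proj(T,unit(U,binpts(th,[-60,0,150]))).round(1),"panel top/back wall S",proj(S,unit(U,binpts(th,[[2,-70,150],[2,70,150],[100,-70,120],[100,70,120]]))).round(1).tolist())
cv2.imwrite("pics/f2.png",cv2.resize(S["image"][178:300,150:240,::-1],None,fx=4.9,fy=4.9,interpolation=2))
E
```

```text
ft [ 0.6 -0.7 -0.1] op 49.8 G unit -167.6 7.0 304.6
0 tab tip T [[301.5 161.8]] panel top/back wall S [[170.9, 220.9], [220.8, 222.2], [167.9, 257.2], [219.1, 258.5]]
0.07 tab tip T [[301.8 165.8]] panel top/back wall S [[171.4, 217.8], [221.0, 219.1], [168.0, 253.2], [219.2, 254.5]]
0.15 tab tip T [[302.1 170.4]] panel top/back wall S [[171.9, 214.4], [221.3, 215.7], [168.1, 248.6], [219.3, 249.9]]
```

View pics/f1.png

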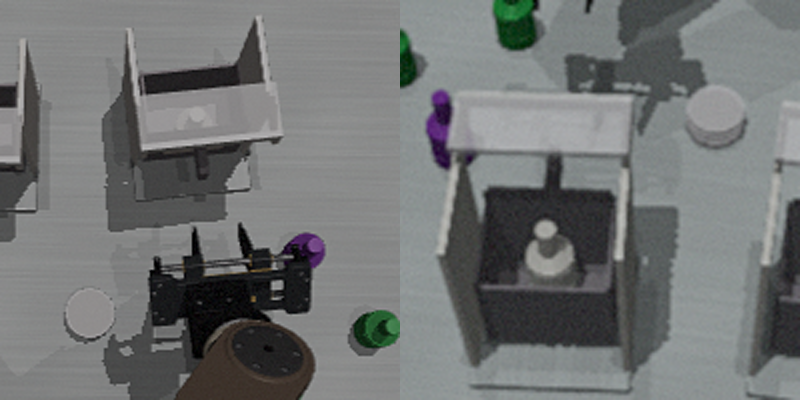

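View pics/f2.png

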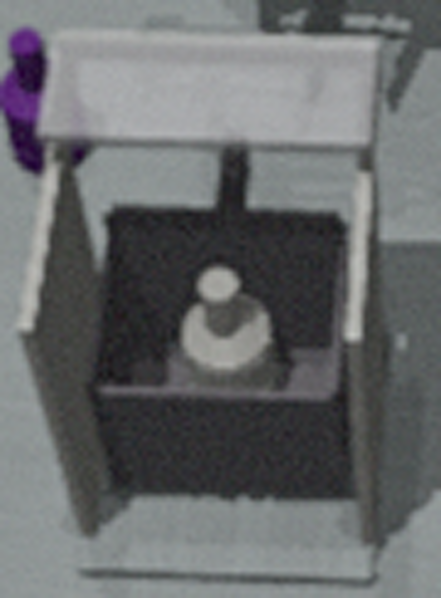

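The bin matches its start position: back wall edge at crop y≈390 and panel top at y≈210, both as before. The canister stands inside. One numeric check against the first pictures, then hand in.

```bash
python3 - <<'E'
from kin import *
for n,rs in(("scene",{"backwall":(248,285,168,222),"narrow":(180,300,268,332),"dishes":(180,210,245,275),"bottle":(190,232,340,370),"green1":(148,186,125,150),"purple":(180,212,148,164)}),("top",{"tab":(152,168,292,310),"purple":(188,214,346,366),"green1":(225,252,375,405),"bottle":(195,226,120,152)})):
    a=cv2.imread(f"pics/{n}0.png",0).astype(np.float32);p=eyes.read_camera(n);b=cv2.cvtColor(p["image"],cv2.COLOR_RGB2GRAY).astype(np.float32)
    for k,(y0,y1,x0,x1) in rs.items():
        r=cv2.matchTemplate(b[y0-6:y1+6,x0-6:x1+6],a[y0:y1,x0:x1],cv2.TM_CCOEFF_NORMED);_,m,_,l=cv2.minMaxLoc(r);print(n,k,"shift",l[0]-6,l[1]-6,round(m,3))
job_done()
E
```

```text
scene backwall shift 0 0 0.882
scene narrow shift 0 0 0.995
scene dishes shift 0 0 0.799
scene bottle shift 0 0 0.994
scene green1 shift 0 0 0.992
scene purple shift 0 0 0.971
top tab shift 0 0 0.985
top purple shift 0 0 0.927
top green1 shift 0 0 0.998
top bottle shift 0 0 0.998
the job is handed in; nothing more can be done
```

The white canister is standing upright in the wide bin, and the bin is pushed back home. I handed the job in at about 26 s.

**What I did:**
- **Lean:** the rows have no pitch, so I got the roughly 45° lean by pushing the arm against its reach limit.
- **Tipping:** I pinched the tab and tipped the wide bin to its stop. It stayed there when released.
- **Canister:** I took the white canister by its neck. My first close sat too near the top of the neck, so I gripped again lower. It pivoted between the pads along the tipped front panel, and I let go just above the bin floor.
- **Closing:** I pinched the tab again, pushed the bin in, released and backed off.

**Last checks:**
- **Bin home:** the bin's back wall and tab match the first pictures with 0 px shift. A bin left 0.07 rad open would show about 4 px.
- **Bystanders:** the narrow stand, bottle, dishes, purple canister and one green canister also show 0 px shift. The dishes matched less closely (0.80). The other green canister was only seen to be standing in the pictures.
- **Touching:** the gripper was clear of everything, with wrist force around 1 N.

**Possible failures against the limits:**
- **Joint 3:** it read 0.047 to 0.048 at the reach limit, just under the stated 0.05. I can't tell whether that counts as passing its range.
- **Wrist force:** it reached about 40 N against the bin's stop on the last push, well under the 120 N wrist limit. The fingers made that contact, so I don't expect it to count against the separate 40 N limit for the arm or gripper body.

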